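# Pin the vial reading tray in line and roll the vials to its mark

### The arm

A 6-joint arm with a two-finger parallel gripper is mounted at the origin on the work surface. World frame = base frame: x ahead of the robot, y to its left, z up, the work surface at z = 0. Lengths are in m, angles in rad, forces in N, time in s.
With the tool pointing down it reaches from about 0.4 to 0.825 m from the base axis. Payload 7 kg.
Tool frame: the origin (TCP) lies midway between the tips of the shut fingers; the grasp point (between the pads) lies 19 mm behind it; z points along the fingers, y is the line along which they close (so a half turn about z gives the same grasp; the last joint's range is limited). The gripper opens to 88 mm and grips with 3 to 60 N. Pads are 19 mm wide; open, the fingers measure 130 mm over their backs; the gripper's body (78 mm by 193 mm) begins 47 mm behind the grasp point.
Start: joints at [1.409, 0.359, 0.012, 0, -1.224, -0.288], TCP at [0.293, 0.608, 0.191] pointing down, gripper open.
Joint ranges: [-3.07, 3.07], [-1.43, 2.12], [-1.02, 1.25], [-3.03, 1.67], [-3.05, -0], [-3.03, 3.03]. Speed limits (rad/s): [2.39, 2.39, 3.01, 3.14, 3.14, 3.14].

### API

Orientations are given as [roll, pitch, yaw] about the fixed x, y, z axes, in that order (R = Rz(yaw) Ry(pitch) Rx(roll)).
In Python, from station import arm gives the robot as it stands.
- The arm moves only by the tool servo_tool, never from a script. Its argument "deltas" is a list of rows, each a list of 7 numbers: the closure, from -1 (fully open) to 1 (shut), then the shift along the tool's x, y, z in mm, then the turn, a rotation vector about the tool's x, y, z in degrees. In form: [[gripper, x, y, z, ax, ay, az], ...]. A call has 1 to 20 rows; each row shifts and turns the commanded pose from where the row before left it, along the tool's axes as they then stand; what a row does not reach is not made up. A row lasts 1/12 s, in which the tool goes at most 41.7 mm and 7.16 degrees, less where a joint would pass 70% of its speed; a pose out of reach is approached as far as the arm can. A call is refused whole if a number of a shift passes 41.7 or a number of a turn 7.16, either way. A call with a gripper value outside its range is refused whole. The fingers move at their own pace and stop on an object; "squeeze" is the grip in N (left out, the last holds). Time passes only in rows, so rows that do not move let the fingers close. It gives the time, the measured TCP pose, the force, the opening and the grip force at its end, in the units of the state.
- arm.get_state(): the state, without advancing time (a new reading comes with each control period).
- arm.grab_frame(name): name is "side" or "top" or "wrist"; returns a dict with "color" (480x640x3 uint8, red, green, blue), "K" (3x3 intrinsics, pixels), "distortion" ([k1, k2, p1, p2, k3] as OpenCV has them; the pictures are not rectified), "position" and "orientation" of the camera in the world. Camera axes: x right, y down, z forward; pixel columns grow to the right and rows downward; lengths in m; the calibration is good to about 2 mm. A picture is of the moment at which its call begins. There is no depth.
- arm.job_done(): hands the job in; it is judged then, once.
Trained networks look in a picture, given as the dict that the camera call returned (one of the last four; its "shot" number tells which), for a name from the list of things; names that differ only in an ending like _2 or _b are one class to them, and where a whole thing is asked for, a point or a joint stands for the part that bears it (a point fixed in the world has none). Each returns a list of dicts, best first, with "conf" (0 to 1); they miss things now and then, are a little off and sometimes report something else, mostly with a low value. They report only what shows in the picture. A call takes as long as a camera call. They do not tell look-alikes from the thing itself.
- arm.recognise(query, picture): "at" ([x, y, z] in m, in the coordinates of the camera as it stood for that picture, good to about 4 mm: the middle of the surface that is visible of it).
The state is a dict: "t": time; "q": joint angles; "qd": joint speeds; "joint_efforts": joint torques, N m; "eef_pos": TCP position; "ee_rot": TCP orientation; "force": force on the tool from outside, world axes, zero at the start; "moment": the same for the moment, N m; "width": finger opening in m; "gripper_force": force on a finger pad.
Only numpy, scipy, OpenCV 4.12 (cv2) and the standard library are available. Lean on these libraries where they do the work, as an engineer would, in place of code of your own. Each camera call takes 0.05 s, during which the arm holds its last target. There are 200 camera calls.

### The job

Set up the vial reading tray: first, before rolling any vial, take the two taper pins from their stand and push one fully home through each pin station, left and right, so that both sliding bars are pulled into line. Then roll every vial on the tray forward, without lifting it off the tray, to stop with its middle right over the scribed line, square with it, neither short of it nor past it. Leave the pins in, and leave the glassware standing around alone.

Things in the scene. Friction and masses are not known exactly. Their poses are not given: they have to be found in the camera images.
- bed: fixed grey vial reading tray, 250 (x) x 410 (y) mm, floor flat and 20 mm above the bench, lip 9.5 mm high and 5 mm wide all round; origin on its underside, 70 mm nearer than the line. x is the rolling direction, away from the robot, from vials to line; y along the line, to the robot's left; z up. Two thin bright flush bars (left and right half) cross the floor along y and carry the scribed line
- line (a point): middle of the scribed line, on the tray's floor; the tray's axes; the line runs along y through this point. Inside the lips the floor spans y -200 to +200 mm and x -170 to +70 mm from here
- ear_l (a point): left (+y) pin station: centre of the hole at the top face (62 mm above the bench) of a fixed aluminium ear 58 x 50 x 12 mm beside the tray, carried by an 8 mm wall on its outer side. Hole 19.2 mm, right through. 2 mm below it lies the end of the sliding bar, a 12 mm steel plate with an equal hole, then free space down to the bench. The tray's axes
- ear_r (a point): the same at the right (-y) pin station
- bar_l (a joint): how far the left sliding bar (with its half of the scribed line and its pin hole) stands out of line, m, along the tray's +x; 0 = its hole lies exactly under the ear's hole. Starts 3.5 to 5.5 mm off, at the +x side. It slides with about 2 N of friction, stays where left, and is reached only through the hole
- bar_r (a joint): the same for the right bar, which starts 3.5 to 5.5 mm off at the -x side
- holder: fixed grey plastic stand for the pins, 130 (its x) x 56 x 64 mm high; origin under its centre; two 21.5 mm holes right through, 35 mm either side of the centre along its x, in which the pins stand, handle up. It stands to the left or to the right of the tray
- pin_a_grip (a point): steel taper pin (drift), point down, 150 g; this is the centre of its round handle (24 mm across, 40 mm long); z up along it. Below: collar 28 mm across, 4 mm thick, its underside 24 mm below this point (rests on the stand, or on the ear when home); shank 18 mm across, 27 mm long; taper 33 mm long to a 4 mm point 84 mm below this point. Either fits either station
- pin_b_grip (a point): steel taper pin (drift), point down, 150 g; this is the centre of its round handle (24 mm across, 40 mm long); z up along it. Below: collar 28 mm across, 4 mm thick, its underside 24 mm below this point (rests on the stand, or on the ear when home); shank 18 mm across, 27 mm long; taper 33 mm long to a 4 mm point 84 mm below this point. Either fits either station
- vial_1_mid (a point): closed amber glass vial, white cap: a cylinder 30 mm in diameter and 50 mm long, 50 g, lying on the tray's floor so that it can roll (it stops soon by itself); this point is its middle, 15 mm above the floor; its y axis is the cylinder's axis, x and z turn as it rolls. 3 to 5 vials are there; None if absent
- vial_2_mid (a point): closed amber glass vial, white cap: a cylinder 30 mm in diameter and 50 mm long, 50 g, lying on the tray's floor so that it can roll (it stops soon by itself); this point is its middle, 15 mm above the floor; its y axis is the cylinder's axis, x and z turn as it rolls. 3 to 5 vials are there; None if absent
- vial_3_mid (a point): closed amber glass vial, white cap: a cylinder 30 mm in diameter and 50 mm long, 50 g, lying on the tray's floor so that it can roll (it stops soon by itself); this point is its middle, 15 mm above the floor; its y axis is the cylinder's axis, x and z turn as it rolls. 3 to 5 vials are there; None if absent
- vial_4_mid (a point): closed amber glass vial, white cap: a cylinder 30 mm in diameter and 50 mm long, 50 g, lying on the tray's floor so that it can roll (it stops soon by itself); this point is its middle, 15 mm above the floor; its y axis is the cylinder's axis, x and z turn as it rolls. 3 to 5 vials are there; None if absent
- vial_5_mid (a point): closed amber glass vial, white cap: a cylinder 30 mm in diameter and 50 mm long, 50 g, lying on the tray's floor so that it can roll (it stops soon by itself); this point is its middle, 15 mm above the floor; its y axis is the cylinder's axis, x and z turn as it rolls. 3 to 5 vials are there; None if absent
- beaker: glass beaker, 70 mm across and 90 mm high, standing open end up; origin under its foot. A bystander: leave it where it stands
- flask: conical glass flask, 80 mm across the foot and 118 mm high; origin under its foot. A bystander: leave it
- reagent: amber reagent bottle, 64 mm across and 140 mm high; origin under its foot. A bystander: leave it
Mind the look-alikes: they are no part of the job. What is shaped like the part that bears vial_3_mid but black or red is not meant.

How it is judged:
By the outcome, as a careful person would: the job done as asked, in the order asked, and still so for the second after the job is handed in, with the robot touching nothing.
Of vial_1, vial_2, vial_3, vial_4, vial_5 only 3 to 5 are there at a start; the rules pass over those that are not, and their reading is None.
At some moment in a run one of vial_1, vial_2, vial_3, vial_4, vial_5 may be knocked a few centimetres aside while the robot is not near it.
It also fails if it takes over 210 s, if anything falls off the work surface, if the arm or the gripper's body presses on something with over 40 N, if the wrist force passes 120 N, or if a joint passes its speed limit or range.

## Working session

There is one attempt and no reset: what is moved stays moved. The work goes in short steps, Python scripts to look and compute and a tool call to move; the robot and the scene stay as the last step left them, time stands still between calls to the robot, and variables do not carry over. Pictures are saved under pics/ and viewed, at most 14 in all, crops included, and the job is handed in when it is done.

Besides the shell and the picture viewer there is one more tool, called after "Request:" as a command line: name --pt "numbers of a row" for each row, then --argument value for the rest. servo_tool: Moves the arm, as the interface text tells. Its arguments: {"type":"object","properties":{"deltas":{"type":"array","items":{"type":"array","items":{"type":"number"}}},"squeeze":{"type":"number"}},"required":["deltas"]}

```bash
ls; mkdir -p pics; python3 - <<'E'
from station import arm
import cv2,json
s=arm.get_state();print({k:(v if not hasattr(v,'tolist') else v.tolist()) for k,v in s.items()})
for n in ["side","top","wrist"]:
    f=arm.grab_frame(n);cv2.imwrite(f"pics/{n}0.png",f["color"][:,:,::-1])
    print(n,f["position"],f["orientation"],f["K"],f["distortion"],f["shot"])
E
```

```text
pics
{'t': 0.0, 'q': [1.4091168319206178, 0.35936144459442365, 0.011071896354047475, -0.0003406743544484034, -1.224112889652132, -0.28808586670056363], 'qd': [-0.00019529985593929206, -0.0014998710727028802, 0.0018506069888249907, -0.000638102278152609, -4.06816859716015e-05, -0.0012429950105595625], 'joint_efforts': [-3.5292143820697675e-05, -58.27213168144226, 29.304640889167786, 6.996896266937256, 0.00671296103973873, -0.0001714164818622521], 'eef_pos': [0.29326253176957173, 0.6073596564469128, 0.19034657716874906], 'ee_rot': [3.139961733362173, -0.00014930622238584768, -0.44988125160789005], 'force': [-0.1006621291401108, -0.08695493608532483, 0.4931200651951103], 'moment': [0.006715416938914091, -0.006100683536019262, 0.00774479137852186], 'gripper_force': 0.0, 'width': 0.0874579272855029}
side [ 0.04524786 -0.82116588  0.95104797] [-2.30314075  0.00956407 -0.53517415] [[573.48695799   0.         314.56346788]
 [  0.         573.48695799 238.15300204]
 [  0.           0.           1.        ]] [0.02884228 0.         0.         0.         0.        ] 1
top [0.38278743 0.00322374 1.35975416] [-3.03140613e+00 -1.42820437e-04 -1.55845430e+00] [[606.63458106   0.         324.16453713]
 [  0.         606.63458106 239.94589829]
 [  0.           0.           1.        ]] [-0.09286312  0.          0.          0.          0.        ] 2
wrist [0.36557281 0.57322355 0.38379265] [ 2.84519299e+00 -2.11974304e-03 -2.02050496e+00] [[396.31249269   0.         314.88007547]
 [  0.         396.31249269 235.46249251]
 [  0.           0.           1.        ]] [0.02570854 0.         0.         0.         0.        ] 3
```

View pics/top0.png

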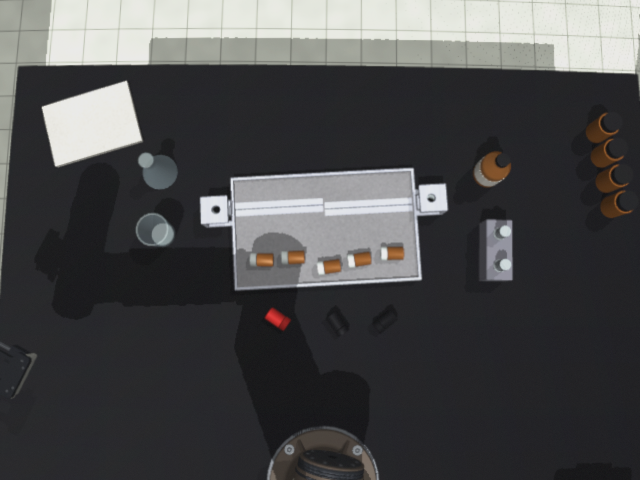

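View pics/side0.png

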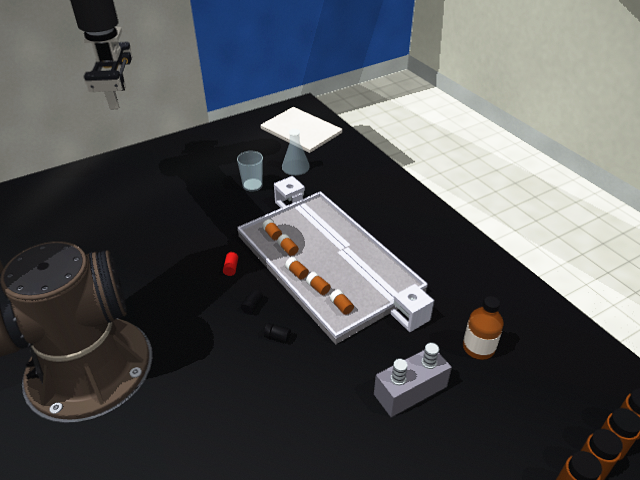

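```bash
cat > h.py <<'E'
from station import arm
import numpy as np, cv2
from scipy.spatial.transform import Rotation as R
np.set_printoptions(precision=4,suppress=True)
def pose(f): return R.from_euler('xyz',f["orientation"]).as_matrix(), np.array(f["position"])
def proj(f,P):
    M,t=pose(f); P=np.atleast_2d(P).astype(float)
    r=cv2.Rodrigues(M.T)[0]
    return cv2.projectPoints(P,r,-M.T@t,np.array(f["K"]),np.array(f["distortion"]))[0][:,0]
def back(f,px,z):
    M,t=pose(f)
    u=cv2.undistortPoints(np.array(px,float).reshape(-1,1,2),np.array(f["K"]),np.array(f["distortion"]))[:,0]
    d=np.c_[u,np.ones(len(u))]@M.T
    return t+d*((z-t[2])/d[:,2])[:,None]
def rec(q,f):
    M,t=pose(f)
    return [(round(r["conf"],2),M@np.array(r["at"])+t) for r in arm.recognise(q,f)]
def st():
    s=arm.get_state(); print('t',round(s['t'],2),'p',np.array(s['eef_pos']),'rot',np.array(s['ee_rot']),'F',np.array(s['force']),'w',round(s['width'],4),'g',s['gripper_force']); return s
E
python3 - <<'E'
from h import *
for n in ["top","side"]:
    f=arm.grab_frame(n)
    for q in ["bed","holder","pin_a_grip","vial_1_mid","bar_l","beaker","flask","reagent","ear_l","line"]:
        try:
            for c,p in rec(q,f): print(n,q,c,p,proj(f,p)[0])
        except Exception as e: print(q,e)
E
```

```text
top bed 0.82 [0.5742 0.008  0.019 ] [322.9995 220.7229]
top holder 0.88 [ 0.5102 -0.3593  0.0598] [492.0234 249.5405]
top pin_a_grip 0.49 [ 0.4773 -0.3661  0.1068] [501.6444 263.1434]
top vial_1_mid 0.51 [ 0.501  -0.1398  0.047 ] [390.5246 253.0983]
top bar_l 0.68 [ 0.606  -0.0978  0.0201] [370.4744 207.1803]
top bar_l 0.56 [0.6052 0.1122 0.0186] [276.661  206.5059]
top beaker 0.59 [0.5446 0.3853 0.0499] [150.8117 230.1429]
top beaker 0.54 [ 0.4855 -0.0707  0.0457] [358.6892 259.8781]
top flask 0.66 [0.6723 0.3713 0.0443] [160.358  173.6507]
top flask 0.16 [ 0.4761 -0.3632  0.1079] [500.4416 263.6478]
top reagent 0.68 [0.489  0.0743 0.0424] [292.0781 257.5728]
top reagent 0.32 [0.5748 0.0074 0.0237] [323.2653 220.1629]
top reagent 0.24 [ 0.5123 -0.3577  0.0616] [491.4863 248.4898]
top reagent 0.23 [0.4858 0.1406 0.0476] [261.3883 258.461 ]
top ear_l 0.57 [0.5702 0.0032 0.0189] [325.1058 222.5546]
top line 0.78 [0.575  0.0036 0.0194] [324.9713 220.405 ]
side bed 0.9 [ 0.5723 -0.0355  0.0192] [341.2265 264.513 ]
side bed 0.2 [ 0.6064 -0.1077  0.0223] [371.3888 277.3567]
side holder 0.77 [ 0.4995 -0.3898  0.0626] [413.5323 379.758 ]
side holder 0.22 [ 0.575  -0.0353  0.0193] [342.1559 264.0155]
side pin_a_grip 0.68 [ 0.4703 -0.3827  0.0993] [400.0192 371.9691]
side pin_a_grip 0.19 [0.5328 0.3555 0.0606] [250.1375 170.9585]
side vial_1_mid 0.79 [ 0.4978 -0.1528  0.0467] [341.7839 301.7469]
side vial_1_mid 0.66 [ 0.5672 -0.0365  0.0196] [339.5912 265.4797]
side bar_l 0.95 [ 0.6079 -0.1044  0.0235] [371.1267 275.8322]
side beaker 0.77 [0.5319 0.3552 0.061 ] [249.8834 171.0025]
side flask 0.59 [0.678  0.3725 0.0423] [294.6926 157.637 ]
side ear_l 0.84 [ 0.5692 -0.038   0.0186] [340.6679 265.8618]
side line 0.6 [ 0.5728 -0.038   0.0196] [341.9977 264.9804]
```

The top view shows five vials at row ~258 (cols 261–392), pin stand at right (496,250), and ears at (216,209) and (432,198). The side view agrees. The red and black cylinders lie off the tray.

```bash
cat >> h.py <<'E'
def go(x,y,z,yaw=None):
    "tool-frame shift (mm) to a target with present yaw, and turn az (deg) to reach yaw"
    s=st(); psi=s['ee_rot'][2]; d=np.array([x,y,z])-s['eef_pos']
    M=R.from_euler('xyz',s['ee_rot']).as_matrix()
    print('shift mm (before turn)',(M.T@d)*1000)
    if yaw is not None:
        a=-np.degrees(yaw-psi); print('turn az',a); print('shift after turn', R.from_euler('xyz',[np.pi,0,yaw]).as_matrix().T@d*1000)
def save(f,name,c=None,k=1):
    im=f["color"][:,:,::-1]
    if c: im=im[c[1]:c[3],c[0]:c[2]]
    cv2.imwrite(f"pics/{name}.png",cv2.resize(im,None,fx=k,fy=k,interpolation=cv2.INTER_CUBIC))
E
python3 - <<'E'
from h import *
f=arm.grab_frame("top")
print(back(f,[[216,209],[432,198]],.062))
c=back(f,[[232,178],[413,169],[420,279],[235,290]],.0295);print(c)
save(f,"topc",(190,150,460,300),2.9)
E
```

```text
[[ 0.5911  0.2405  0.062 ]
 [ 0.6211 -0.2287  0.062 ]]
[[ 0.6669  0.2129  0.0295]
 [ 0.6925 -0.1924  0.0295]
 [ 0.4462 -0.2067  0.0295]
 [ 0.4172  0.1989  0.0295]]
```

View pics/topc.png

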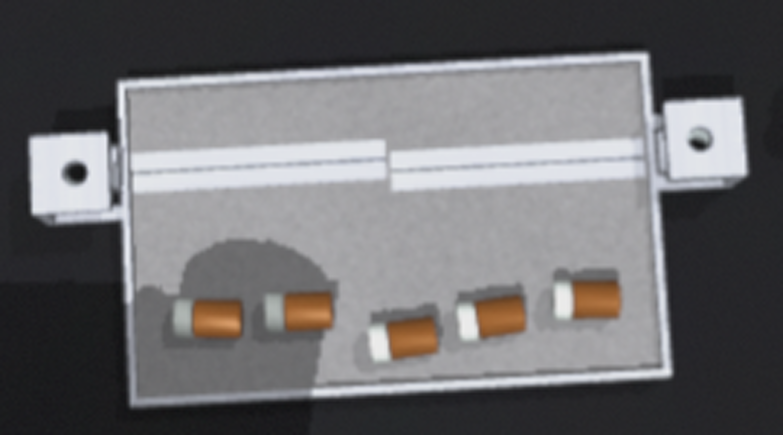

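The crop shows the left bar's line displaced away from the robot and the right bar's towards it. There are five vials between the lips, some tilted by several degrees. The tray yaw is about +3.6°.

Request:
servo_tool --pt "-1 31 19 0 0 0 0" --pt "-1 31 19 0 0 0 0" --pt "-1 31 19 0 0 0 0" --pt "-1 31 19 0 0 0 0" --pt "-1 31 19 0 0 0 0" --pt "-1 31 19 0 0 0 0" --pt "-1 31 19 0 0 0 0" --pt "-1 31 19 0 0 0 0" --pt "-1 31 19 0 0 0 0" --pt "-1 31 19 0 0 0 0" --pt "-1 31 19 0 0 0 0" --pt "-1 31 19 0 0 0 0" --pt "-1 0 0 0 0 0 -4.9" --pt "-1 0 0 0 0 0 -4.9" --pt "-1 0 0 0 0 0 -4.9" --pt "-1 0 0 0 0 0 -4.9" --pt "-1 0 0 0 0 0 -4.9" --pt "-1 0 0 0 0 0 -4.9" --pt "-1 0 0 0 0 0 0" --pt "-1 0 0 0 0 0 0"

```text
t: 2.97
eef_pos: [0.5294, 0.2408, 0.1913]
ee_rot: [-3.142, -0.0, 0.061]
force: [0.2, 0.0, 1.2]
width: 0.0878
gripper_force: 0.0
```

```bash
python3 - <<'E'
from h import *
st();f=arm.grab_frame("wrist");save(f,"wl");print(f["position"],f["orientation"])
E
```

```text
t 2.97 p [0.5294 0.2408 0.1913] rot [-3.1415 -0.0001  0.0607] F [0.1775 0.0268 1.1677] w 0.0878 g 0.0
[0.6093 0.2456 0.3847] [ 2.8448 -0.0006 -1.5099]
```

View pics/wl.png

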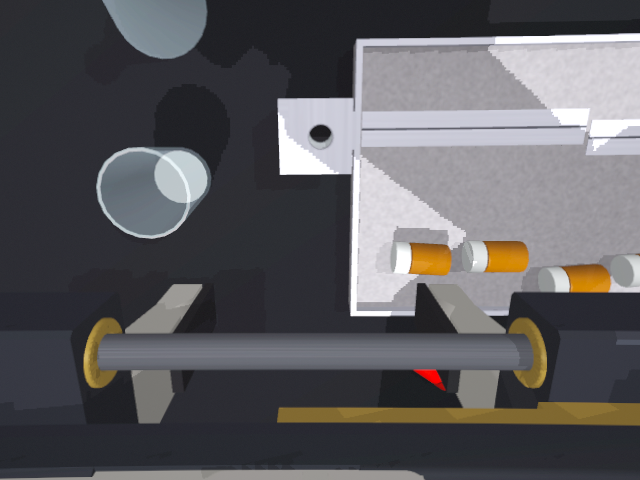

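The wrist view shows the left hole at about (320,135), with a crescent of the bar visible at its lower rim. I'll fit the rim.

```bash
cat >> h.py <<'E'
def hole(f,u,v,name=None):
    g=cv2.cvtColor(f["color"],cv2.COLOR_RGB2GRAY); w=24
    c=g[v-w:v+w,u-w:u+w]; b=cv2.resize(c,None,fx=8,fy=8,interpolation=cv2.INTER_CUBIC)
    print('face',np.percentile(c,[5,50,80]))
    for k in (.9,.8,.6,.4):
        m=(b<np.percentile(c,70)*k).astype(np.uint8)
        cs=[q for q in cv2.findContours(m,cv2.RETR_EXTERNAL,cv2.CHAIN_APPROX_NONE)[0] if 2000<cv2.contourArea(q)<60000 and cv2.pointPolygonTest(q,(w*8,w*8),True)>-40]
        for q in cs:
            h=cv2.convexHull(q); e=cv2.fitEllipse(h); px=np.array(e[0])/8-.44+[u-w,v-w]
            print(k,px,np.array(e[1])/8,back(f,[px],.062)[0])
E
python3 - <<'E'
from h import *
f=arm.grab_frame("wrist"); hole(f,320,135)
d=19.2/1000
for y in (.2405,):
    p=proj(f,[[.5911-d/2,y,.062],[.5911+d/2,y,.062],[.5911,y-d/2,.062],[.5911,y+d/2,.062]]);print(p[0]-p[1],p[2]-p[3])
import sys
g=cv2.cvtColor(f["color"],cv2.COLOR_RGB2GRAY);np.set_printoptions(linewidth=200);print(g[118:152:1,306:336])
E
```

```text
face [ 30. 205. 207.]
0.9 [320.2837 136.3298] [25.9809 26.4309] [0.5927 0.2401 0.062 ]
0.8 [320.6558 135.765 ] [23.3948 25.2239] [0.5932 0.2398 0.062 ]
0.6 [320.0948 132.9937] [17.5382 21.656 ] [0.5953 0.2404 0.062 ]
0.4 [320.0291 132.8984] [16.5534 20.6032] [0.5953 0.2405 0.062 ]
[-1.5583 24.98  ] [24.223  1.51 ]
[[206 207 209 ... 205 205 207]
 [206 208 209 ... 205 206 206]
 [206 207 209 ... 205 206 206]
 ...
 [220 221 214 ... 203 204 205]
 [255 255 240 ... 204 204 205]
 [255 255 240 ... 204 204 205]]
```

Request:
servo_tool --pt "-1 0 36.5 0 0 0 0" --pt "-1 0 36.5 0 0 0 0" --pt "-1 0 36.5 0 0 0 0" --pt "-1 0 36.5 0 0 0 0" --pt "-1 0 36.5 0 0 0 0" --pt "-1 0 36.5 0 0 0 0" --pt "-1 0 36.5 0 0 0 0" --pt "-1 0 36.5 0 0 0 0" --pt "-1 0 36.5 0 0 0 0" --pt "-1 0 36.5 0 0 0 0" --pt "-1 0 36.5 0 0 0 0" --pt "-1 0 36.5 0 0 0 0" --pt "-1 0 36.5 0 0 0 0" --pt "-1 0 0 0 0 0 0" --pt "-1 0 0 0 0 0 0" --pt "-1 0 0 0 0 0 0"

```text
t: 4.4
eef_pos: [0.5591, -0.2329, 0.191]
ee_rot: [-3.141, 0.0, 0.061]
force: [0.1, 0.5, -0.3]
width: 0.0873
gripper_force: 0.0
```

```bash
python3 - <<'E'
from h import *
st();f=arm.grab_frame("wrist");save(f,"wr");u,v=proj(f,[[.6211,-.2287,.062]])[0].astype(int);print(u,v);hole(f,u,v)
for q in ("pin_a_grip","holder"): print(q,[(c,p,proj(f,p)[0]) for c,p in rec(q,f)])
E
```

```text
t 4.4 p [ 0.5591 -0.2329  0.191 ] rot [-3.1414  0.0004  0.0611] F [ 0.0963  0.4538 -0.2986] w 0.0873 g 0.0
314 137
face [ 26. 255. 255.]
0.9 [313.9905 135.4362] [21.9911 26.6173] [ 0.6229 -0.2285  0.062 ]
0.8 [313.9383 135.5463] [20.3613 25.4964] [ 0.6228 -0.2285  0.062 ]
0.6 [314.3451 136.4038] [17.8033 22.1632] [ 0.6221 -0.2289  0.062 ]
0.4 [314.4404 136.3431] [16.7344 20.9793] [ 0.6222 -0.2289  0.062 ]
pin_a_grip [(0.58, array([ 0.4893, -0.3808,  0.0699]), array([479.0599, 304.0715])), (0.5, array([ 0.4952, -0.079 ,  0.042 ]), array([143.4517, 266.3153]))]
holder [(0.81, array([ 0.541 , -0.3642,  0.0616]), array([466.7189, 243.7744]))]
```

View pics/wr.png

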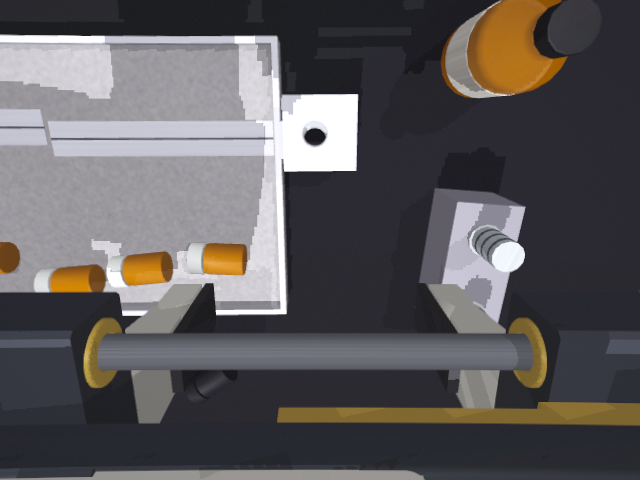

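Right ear rim at about (314.5,133.8), with the lit crescent on top, so that bar is offset to −x. The far pin's top disc is at about (508,256).

```bash
python3 - <<'E'
from h import *
f=arm.grab_frame("wrist");print(back(f,[[508,256]],.108), back(f,[[314.5,133.8]],.062), back(f,[[435,189],[525,208],[462,203]],.064))
f=arm.grab_frame("top")
g=f["color"][200:290,470:530].astype(int)
save(f,"tp",(470,205,530,290),7)
print(back(f,[[505,231],[505,264.5]],.108)); go(.535,-.365,.2,0)
print(back(f,[[487,219.5],[512,220.5],[512.5,281],[480,281]],.064))
E
```

```text
[[ 0.5483 -0.3755  0.108 ]] [[ 0.6246 -0.2275  0.062 ]] [[ 0.5874 -0.3283  0.064 ]
 [ 0.5762 -0.4043  0.064 ]
 [ 0.5772 -0.3522  0.064 ]]
[[ 0.5448 -0.3742  0.108 ]
 [ 0.4744 -0.3728  0.108 ]]
t 4.65 p [ 0.5596 -0.2317  0.1915] rot [ 3.1416 -0.0004  0.0646] F [-0.6611  0.7529  0.9987] w 0.0875 g 0.0
shift mm (before turn) [-33.1764 131.4259  -8.4669]
turn az 3.7037053245206377
shift after turn [-24.621  133.2947  -8.4534]
[[ 0.5752 -0.3483  0.064 ]
 [ 0.5738 -0.4035  0.064 ]
 [ 0.4422 -0.4019  0.064 ]
 [ 0.4416 -0.3309  0.064 ]]
```

View pics/tp.png

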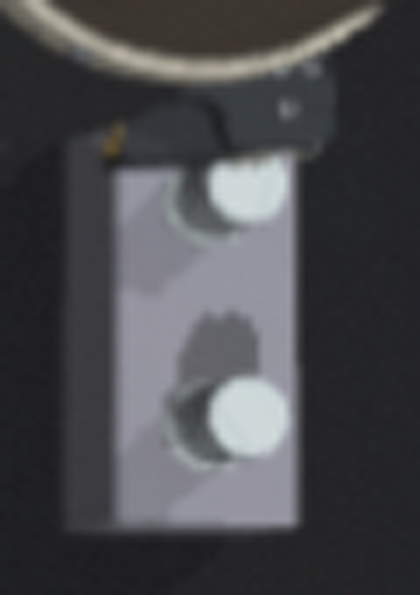

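Request:
servo_tool --pt "-1 -15.8 27.6 0 0 0 0" --pt "-1 -15.8 27.6 0 0 0 0" --pt "-1 -15.8 27.6 0 0 0 0" --pt "-1 -15.8 27.6 0 0 0 0" --pt "-1 -15.8 27.6 0 0 0 0" --pt "-1 0 0 0 0 0 0" --pt "-1 0 0 0 0 0 0" --pt "-1 0 0 0 0 0 0"

```text
t: 5.32
eef_pos: [0.4895, -0.375, 0.1914]
ee_rot: [-3.142, -0.0, 0.063]
force: [-0.7, 0.9, 0.6]
width: 0.0877
gripper_force: 0.0
```

```bash
python3 - <<'E'
from h import *
st();f=arm.grab_frame("wrist");save(f,"wp");print(proj(f,[[.5448,-.3745,.108],[.5448,-.3745,.068],[.4744,-.3735,.108]]))
g=cv2.cvtColor(f["color"],cv2.COLOR_RGB2GRAY)
print([rec(q,f) for q in ("pin_a_grip","holder")])
E
```

```text
t 5.32 p [ 0.4895 -0.375   0.1914] rot [-3.1415 -0.0003  0.0633] F [-0.7088  0.8804  0.6211] w 0.0877 g 0.0
[[318.9584 152.0348]
 [318.4251 147.3567]
 [311.2586 248.958 ]]
[[(0.55, array([ 0.4823, -0.375 ,  0.109 ])), (0.55, array([ 0.5188, -0.3776,  0.0625]))], [(0.7, array([ 0.5193, -0.3762,  0.0649]))]]
```

View pics/wp.png

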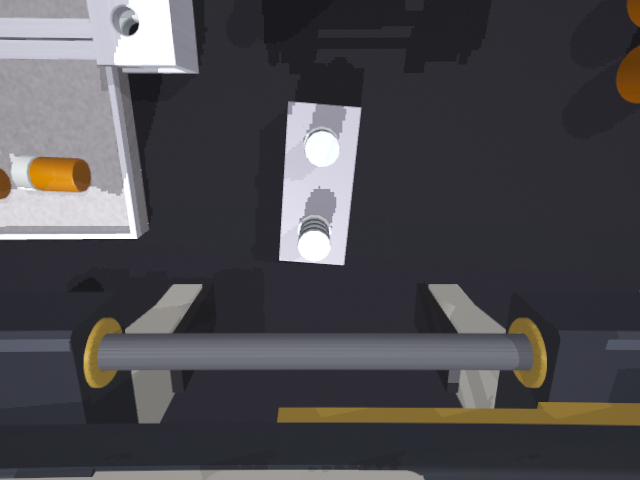

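Request:
servo_tool --pt "-1 28.5 2 0 0 0 0" --pt "-1 28.5 2 0 0 0 0" --pt "-1 0 0 30 0 0 0" --pt "-1 0 0 30 0 0 0" --pt "-1 0 0 30 0 0 0" --pt "-1 0 0 20 0 0 0" --pt "-1 0 0 8 0 0 0" --pt "-1 0 0 0 0 0 0" --pt "-1 0 0 0 0 0 0" --pt "1 0 0 0 0 0 0" --pt "1 0 0 0 0 0 0" --pt "1 0 0 0 0 0 0" --pt "1 0 0 0 0 0 0" --pt "1 0 0 0 0 0 0" --pt "1 0 0 0 0 0 0" --pt "1 0 0 0 0 0 0" --pt "1 0 0 0 0 0 0" --pt "1 0 0 0 0 0 0" --pt "1 0 0 0 0 0 0" --squeeze 40

```text
t: 7.05
eef_pos: [0.5464, -0.3759, 0.0732]
ee_rot: [-3.142, 0.0, 0.063]
force: [0.4, 0.0, 0.1]
width: 0.0263
gripper_force: 0.0
```

Request:
servo_tool --pt "1 0 0 0 0 0 0" --pt "1 0 0 0 0 0 0" --pt "1 0 0 0 0 0 0" --pt "1 0 0 0 0 0 0"

```text
t: 7.38
eef_pos: [0.5464, -0.3759, 0.0732]
ee_rot: [-3.142, 0.0, 0.063]
force: [0.4, -0.5, 0.2]
width: 0.0023
gripper_force: 0.0
```

```bash
python3 - <<'E'
from h import *
st();f=arm.grab_frame("side");g=arm.grab_frame("wrist")
a=f["color"][300:450,330:490];b=g["color"][180:480,160:480]
a=cv2.resize(a,(400,375));b=cv2.resize(b,(400,375))
cv2.imwrite("pics/miss.png",np.hstack([a,b])[:,:,::-1])
E
```

```text
t 7.38 p [ 0.5464 -0.3759  0.0732] rot [-3.1416  0.      0.0633] F [ 0.3594 -0.4508  0.1678] w 0.0023 g 0.0
```

View pics/miss.png

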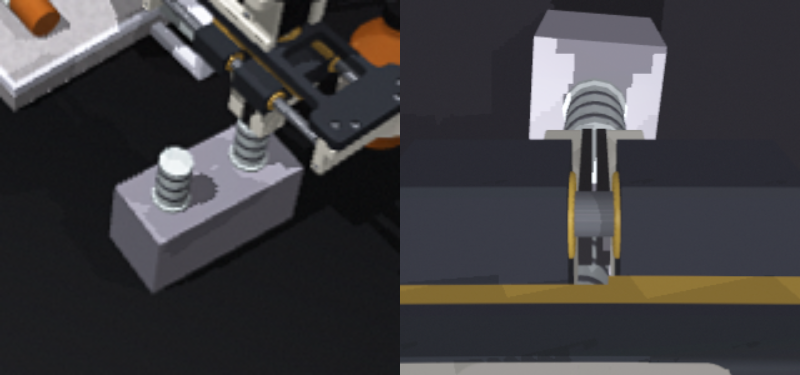

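```bash
python3 - <<'E'
from h import *
f=arm.grab_frame("side");w=arm.grab_frame("wrist");t=arm.grab_frame("top")
s=arm.get_state();p=np.array(s["eef_pos"]);print(p)
for n,c in (("side",f),("wrist",w),("top",t)):
    print(n,'tcp',proj(c,p)[0],'tcp+20up',proj(c,p+[0,0,.02])[0],'pinfar top',proj(c,[.5465,-.3755,.108])[0],'z.068',proj(c,[.5465,-.3755,.068])[0],'near top',proj(c,[.476,-.3745,.108])[0])
a=f["color"][330:420,380:470];b=w["color"][210:420,240:400]
a=cv2.resize(a,(390,390),interpolation=cv2.INTER_CUBIC);b=cv2.resize(b,(400,525),interpolation=cv2.INTER_CUBIC)
im=np.zeros((525,800,3),np.uint8);im[:390,:390]=a;im[:,400:]=b
cv2.imwrite("pics/miss2.png",im[:,:,::-1])
E
```

```text
[ 0.5464 -0.3759  0.0732]
side tcp [429.71   359.7208] tcp+20up [431.0628 353.0958] pinfar top [431.9765 347.9475] z.068 [429.2572 361.2786] near top [400.2021 364.2853]
wrist tcp [314.5499 273.4609] tcp+20up [314.544  289.5736] pinfar top [313.718  303.5613] z.068 [313.878  269.5753] near top [302.6751 433.7883]
top tcp [500.9913 232.2734] tcp+20up [503.7001 231.1193] pinfar top [505.5787 230.2167] z.068 [500.1262 232.5429] near top [505.777 263.757]
```

View pics/miss2.png

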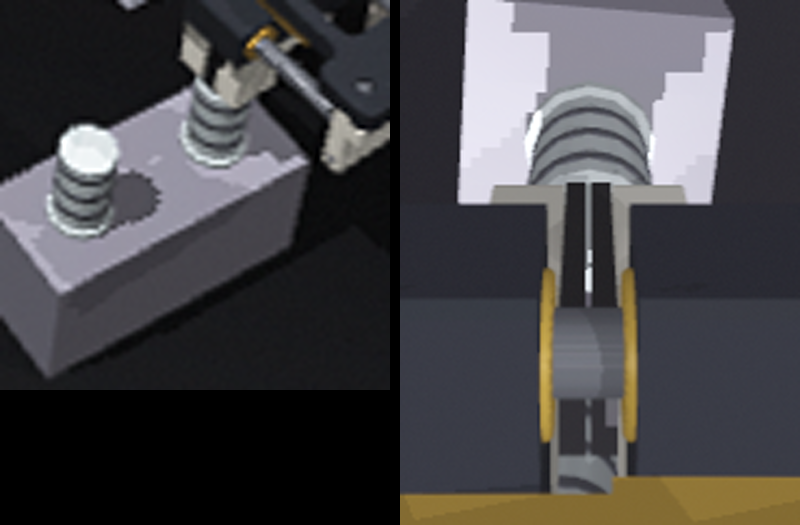

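The pictures show the shut fingertips just above the far pin's handle, which sits about where I expected in x and y. I'll open, go lower and close gently; the stop width will tell handle (24 mm), collar (28 mm) or stand (56 mm).

Request:
servo_tool --pt "-1 0 0 0 0 0 0" --pt "-1 0 0 0 0 0 0" --pt "-1 0 0 0 0 0 0" --pt "-1 0 0 0 0 0 0" --pt "-1 0 0 0 0 0 0" --pt "-1 0 0 0 0 0 0" --pt "-1 0 0 0 0 0 0" --pt "-1 0 0 0 0 0 0" --pt "-1 0 0 0 0 0 0" --pt "-1 0 0 0 0 0 0" --pt "-1 0 0 0 0 0 0" --pt "-1 0 0 0 0 0 0" --squeeze 8

```text
t: 8.63
eef_pos: [0.5464, -0.3759, 0.0733]
ee_rot: [-3.142, 0.0, 0.063]
force: [-0.2, 0.8, -0.1]
width: 0.0748
gripper_force: 0.0
```

Request:
servo_tool --pt "-1 0 0 4 0 0 0" --pt "-1 0 0 4 0 0 0" --pt "-1 0 0 4 0 0 0" --pt "-1 0 0 4 0 0 0" --pt "-1 0 0 0 0 0 0" --pt "0.2 0 0 0 0 0 0" --pt "0.2 0 0 0 0 0 0" --pt "0.2 0 0 0 0 0 0" --pt "0.2 0 0 0 0 0 0" --pt "0.2 0 0 0 0 0 0" --pt "0.2 0 0 0 0 0 0" --pt "0.6 0 0 0 0 0 0" --pt "0.6 0 0 0 0 0 0" --pt "0.6 0 0 0 0 0 0" --pt "0.6 0 0 0 0 0 0" --pt "0.6 0 0 0 0 0 0" --pt "0.6 0 0 0 0 0 0" --pt "0.6 0 0 0 0 0 0" --pt "0.6 0 0 0 0 0 0" --pt "0.6 0 0 0 0 0 0"

```text
t: 10.3
eef_pos: [0.5464, -0.376, 0.0573]
ee_rot: [3.141, -0.0, 0.063]
force: [1.2, -0.5, 0.1]
width: 0.0234
gripper_force: 8.0
```

Request:
servo_tool --pt "0.1 0 0 0 0 0 0" --pt "0.1 0 0 0 0 0 0" --pt "0.1 0 0 0 0 0 0" --pt "0.1 0 0 0 0 0 0" --pt "0.1 0 0 3 0 0 0" --pt "0.1 0 0 3 0 0 0" --pt "0.1 0 0 3 0 0 0" --pt "0.1 0 0 3 0 0 0" --pt "0.1 0 0 0 0 0 0"

```text
t: 11.05
eef_pos: [0.5459, -0.3756, 0.0442]
ee_rot: [-3.141, 0.001, 0.063]
force: [-0.2, -0.2, 0.6]
width: 0.0396
gripper_force: 0.0
```

```bash
python3 - <<'E'
from h import *
st();f=arm.grab_frame("side");b=arm.grab_frame("wrist")["color"][180:420,200:440]
a=f["color"][330:420,380:470]
a=cv2.resize(a,(400,400),interpolation=cv2.INTER_CUBIC);b=cv2.resize(b,(400,400))
cv2.imwrite("pics/g3.png",np.hstack([a,b])[:,:,::-1])
E
```

```text
t 11.05 p [ 0.5459 -0.3756  0.0442] rot [-3.1409  0.0012  0.0632] F [-0.2416 -0.1727  0.6298] w 0.0396 g 0.0
```

View pics/g3.png

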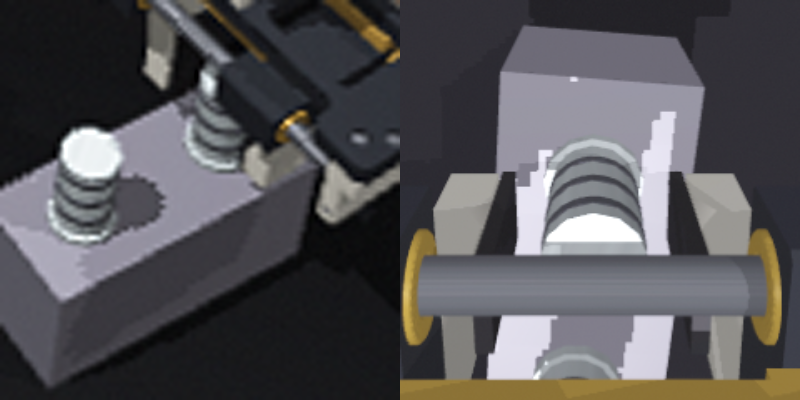

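Request:
servo_tool --pt "0.1 0 0 2 0 0 0" --pt "0.1 0 0 2 0 0 0" --pt "0.1 0 0 2 0 0 0" --pt "0.1 0 0 2 0 0 0" --pt "0.1 0 0 0 0 0 0"

```text
t: 11.57
eef_pos: [0.5461, -0.3757, 0.0367]
ee_rot: [-3.141, 0.001, 0.063]
force: [-0.3, -0.1, -0.2]
width: 0.0395
gripper_force: 0.0
```

Request:
servo_tool --pt "1 0 0 0 0 0 0" --pt "1 0 0 0 0 0 0" --pt "1 0 0 0 0 0 0" --pt "1 0 0 0 0 0 0" --pt "1 0 0 0 0 0 0" --pt "1 0 0 0 0 0 0" --pt "1 0 0 0 0 0 0" --pt "1 0 0 0 0 0 0" --squeeze 40

```text
t: 12.23
eef_pos: [0.5465, -0.376, 0.0374]
ee_rot: [3.141, -0.0, 0.063]
force: [-0.7, -0.7, -0.7]
width: 0.0235
gripper_force: 40.0
```

Request:
servo_tool --pt "1 0 0 -10 0 0 0" --pt "1 0 0 -20 0 0 0" --pt "1 0 0 -30 0 0 0" --pt "1 0 0 -30 0 0 0" --pt "1 0 0 0 0 0 0" --pt "1 10.4 -17.9 0 0 0 0" --pt "1 10.4 -17.9 0 0 0 0" --pt "1 10.4 -17.9 0 0 0 0" --pt "1 10.4 -17.9 0 0 0 0" --pt "1 10.4 -17.9 0 0 0 0" --pt "1 10.4 -17.9 0 0 0 0" --pt "1 10.4 -17.9 0 0 0 0" --pt "1 10.4 -17.9 0 0 0 0" --pt "1 0 0 0 0 0 0" --pt "1 0 0 0 0 0 0" --pt "1 0 0 0 0 0 0"

```text
t: 13.57
eef_pos: [0.6201, -0.2277, 0.1274]
ee_rot: [-3.142, 0.0, 0.064]
force: [0.5, 0.2, -0.9]
width: 0.0232
gripper_force: 40.0
```

```bash
python3 - <<'E'
from h import *
s=st();p=np.array(s['eef_pos'])
f=arm.grab_frame("side");a=f["color"];t=arm.grab_frame("top")
u,v=proj(f,p+[0,0,-.03])[0].astype(int);a=a[v-50:v+50,u-50:u+50]
w=arm.grab_frame("wrist");b=w["color"][100:400,165:465]
a=cv2.resize(a,(400,400),interpolation=cv2.INTER_CUBIC);b=cv2.resize(b,(400,400))
cv2.imwrite("pics/over.png",np.hstack([a,b])[:,:,::-1])
print(u,v,[ (n,proj(c,[.6243,-.228,.062])[0],proj(c,p+[0,0,-.0333])[0]) for n,c in(("side",f),("wrist",w))])
E
```

```text
t 13.57 p [ 0.6201 -0.2277  0.1274] rot [-3.1416  0.0003  0.0637] F [ 0.4582  0.193  -0.9069] w 0.0232 g 39.99935209751129
412 285 [('side', array([412.845, 296.468]), array([412.7779, 286.511 ])), ('wrist', array([314.5097, 230.5947]), array([313.6232, 252.0598]))]
```

View pics/over.png

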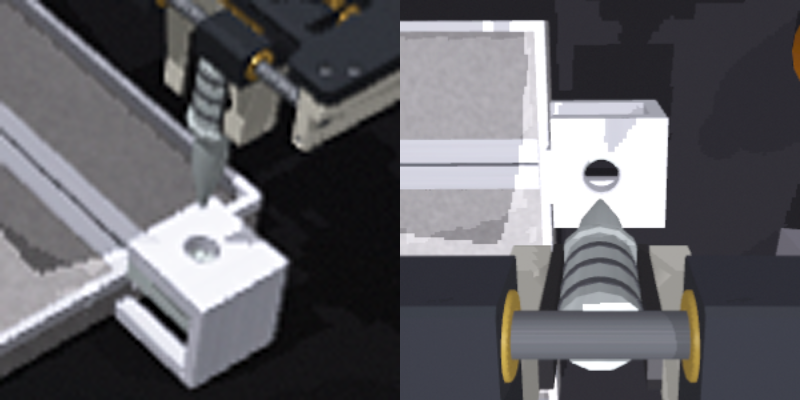

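The tip and the hole line up in both views, with the tip about 3 mm to −x as I wanted for this bar. Going down.

Request:
servo_tool --pt "1 0 0 15 0 0 0" --pt "1 0 0 15 0 0 0" --pt "1 0 0 10 0 0 0" --pt "1 0 0 5 0 0 0" --pt "1 0 0 4 0 0 0" --pt "1 0.5 0 4 0 0 0" --pt "1 0.5 0 4 0 0 0" --pt "1 0 0 0 0 0 0"

```text
t: 14.38
eef_pos: [0.6214, -0.2277, 0.0698]
ee_rot: [-3.142, 0.0, 0.063]
force: [-0.4, -0.3, -0.8]
width: 0.0232
gripper_force: 40.0
```

Request:
servo_tool --pt "1 0.5 0 3 0 0 0" --pt "1 0.5 0 3 0 0 0" --pt "1 0.5 0 3 0 0 0" --pt "1 0.5 0 3 0 0 0" --pt "1 0.3 0 3 0 0 0" --pt "1 0 0 0 0 0 0"

```text
t: 14.88
eef_pos: [0.6235, -0.2278, 0.0548]
ee_rot: [3.141, 0.0, 0.063]
force: [-0.5, -3.4, -1.9]
width: 0.0236
gripper_force: 40.0
```

Request:
servo_tool --pt "1 0 0.5 2 0 0 0" --pt "1 0 0.3 2 0 0 0" --pt "1 0 0.2 2 0 0 0" --pt "1 0 0 0 0 0 0"

```text
t: 15.22
eef_pos: [0.6233, -0.2284, 0.0486]
ee_rot: [-3.141, 0.001, 0.063]
force: [-1.2, -1.8, -1.8]
width: 0.0232
gripper_force: 40.0
```

Request:
servo_tool --pt "1 0 0.2 2 0 0 0" --pt "1 0 0.2 2 0 0 0" --pt "1 0 0 2 0 0 0" --pt "1 0 0 2 0 0 0" --pt "1 0 0 0 0 0 0"

```text
t: 15.63
eef_pos: [0.6235, -0.2287, 0.0405]
ee_rot: [-3.141, 0.001, 0.063]
force: [-1.8, -0.4, -1.3]
width: 0.0237
gripper_force: 40.0
```

Request:
servo_tool --pt "1 -0.3 0 2 0 0 0" --pt "1 0 0 2 0 0 0" --pt "1 0 0 1 0 0 0" --pt "1 0 0 1 0 0 0" --pt "1 0 0 1 0 0 0" --pt "1 0 0 0 0 0 0"

```text
t: 16.13
eef_pos: [0.6235, -0.2289, 0.0353]
ee_rot: [3.141, -0.0, 0.064]
force: [-3.7, 2.3, 7.7]
width: 0.0235
gripper_force: 40.0
```

Request:
servo_tool --pt "1 0 0 1 0 0 0" --pt "1 0 0 0 0 0 0" --pt "-0.2 0 0 0 0 0 0" --pt "-0.2 0 0 0 0 0 0" --pt "-0.2 0 0 0 0 0 0" --pt "-0.2 0 0 0 0 0 0" --pt "-0.2 0 0 0 0 0 0" --pt "-0.2 0 0 0 0 0 0" --pt "-0.2 0 0 -3 0 0 0" --pt "-0.2 0 0 0 0 0 0"

```text
t: 16.97
eef_pos: [0.6238, -0.2291, 0.0367]
ee_rot: [3.141, -0.0, 0.063]
force: [0.2, 0.3, 0.6]
width: 0.0524
gripper_force: 0.0
```

Request:
servo_tool --pt "-0.2 0 0 -30 0 0 0" --pt "-0.2 0 0 -30 0 0 0" --pt "-0.2 0 0 -30 0 0 0" --pt "-0.2 -22.4 19.4 0 0 0 0" --pt "-0.2 -22.4 19.4 0 0 0 0" --pt "-0.2 -22.4 19.4 0 0 0 0" --pt "-0.2 -22.4 19.4 0 0 0 0" --pt "-0.2 -22.4 19.4 0 0 0 0" --pt "-0.2 -22.4 19.4 0 0 0 0" --pt "-0.2 -22.4 19.4 0 0 0 0" --pt "-0.2 0 0 0 0 0 0" --pt "-0.2 0 0 0 0 0 0"

```text
t: 17.97
eef_pos: [0.4745, -0.3754, 0.1266]
ee_rot: [3.141, -0.0, 0.061]
force: [0.9, 0.3, -0.0]
width: 0.0529
gripper_force: 0.0
```

```bash
python3 - <<'E'
from h import *
go(.476,-.3745,.0372)
f=arm.grab_frame("top");save(f,"top2",(190,150,460,300),2.9)
E
```

```text
t 17.97 p [ 0.4745 -0.3754  0.1266] rot [ 3.1414 -0.0004  0.0609] F [ 0.8503  0.2899 -0.0079] w 0.0529 g 0.0
shift mm (before turn) [ 1.4682 -0.8795 89.4233]
```

Request:
servo_tool --pt "-0.2 1.5 -0.9 0 0 0 0" --pt "-0.2 0 0 25 0 0 0" --pt "-0.2 0 0 25 0 0 0" --pt "-0.2 0 0 20 0 0 0" --pt "-0.2 0 0 15 0 0 0" --pt "-0.2 0 0 4.5 0 0 0" --pt "-0.2 0 0 0 0 0 0" --pt "1 0 0 0 0 0 0" --pt "1 0 0 0 0 0 0" --pt "1 0 0 0 0 0 0" --pt "1 0 0 0 0 0 0" --pt "1 0 0 0 0 0 0" --pt "1 0 0 0 0 0 0" --pt "1 0 0 0 0 0 0" --pt "1 0 0 0 0 0 0"

```text
t: 19.27
eef_pos: [0.4775, -0.3738, 0.0376]
ee_rot: [3.141, -0.001, 0.064]
force: [0.2, -0.5, 5.8]
width: 0.0232
gripper_force: 40.0
```

Request:
servo_tool --pt "1 0 0 -12 0 0 0" --pt "1 0 0 -25 0 0 0" --pt "1 0 0 -30 0 0 0" --pt "1 9.2 -35.5 -25 0 0 0" --pt "1 9.2 -35.5 0 0 0 0" --pt "1 9.2 -35.5 0 0 0 0" --pt "1 9.2 -35.5 0 0 0 0" --pt "1 9.2 -35.5 0 0 0 0" --pt "1 9.2 -35.5 0 0 0 0" --pt "1 9.2 -35.5 0 0 0 0" --pt "1 9.2 -35.5 0 0 0 0" --pt "1 9.2 -35.5 0 0 0 0" --pt "1 9.2 -35.5 0 0 0 0" --pt "1 9.2 -35.5 0 0 0 0" --pt "1 9.2 -35.5 0 0 0 0" --pt "1 9.2 -35.5 0 0 0 0" --pt "1 9.2 -35.5 0 0 0 0" --pt "1 9.2 -35.5 0 0 0 0" --pt "1 9.2 -35.5 0 0 0 0" --pt "1 9.2 -35.5 0 0 0 0"

```text
t: 20.93
eef_pos: [0.5938, 0.2382, 0.1265]
ee_rot: [3.141, 0.001, 0.063]
force: [0.3, 0.1, -1.0]
width: 0.0233
gripper_force: 40.0
```

Request:
servo_tool --pt "1 0 0 0 0 0 0" --pt "1 0 0 0 0 0 0" --pt "1 0 0 0 0 0 0"

```text
t: 21.18
eef_pos: [0.5936, 0.2364, 0.1262]
ee_rot: [3.141, 0.002, 0.064]
force: [-0.1, -0.9, -2.9]
width: 0.0231
gripper_force: 40.0
```

```bash
python3 - <<'E'
from h import *
go(.5945,.239,.125); p=np.array(arm.get_state()['eef_pos'])
f=arm.grab_frame("side");w=arm.grab_frame("wrist");a=f["color"]
u,v=proj(f,p+[0,0,-.03])[0].astype(int);print(u-40,v-40,[(proj(c,[.592,.239,.062])[0],proj(c,p+[0,0,-.0335])[0]) for c in (f,w)])
a=cv2.resize(a[v-40:v+40,u-40:u+40],(400,400),interpolation=cv2.INTER_CUBIC);b=cv2.resize(w["color"][100:400,165:465],(400,400))
cv2.imwrite("pics/over2.png",np.hstack([a,b])[:,:,::-1])
E
```

```text
t 21.18 p [0.5936 0.2364 0.1262] rot [3.1407 0.002  0.0638] F [-0.116  -0.9413 -2.9374] w 0.0231 g 39.999611377716064
shift mm (before turn) [ 1.0634 -2.5071  1.1886]
251 135 [(array([290.5901, 185.9955]), array([291.1746, 176.6024])), (array([309.786 , 239.1733]), array([313.6097, 252.2255]))]
```

View pics/over2.png

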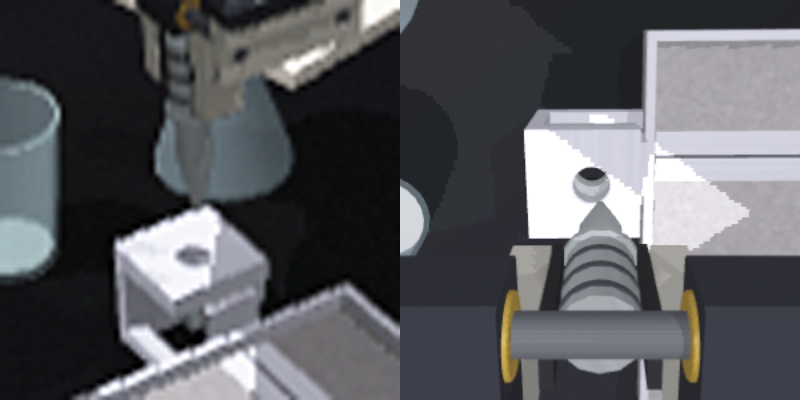

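Tip is over the left ear, roughly 3 mm short in y. I'll correct that, keep the +x bias, and descend.

Request:
servo_tool --pt "1 1.1 -3 0 0 0 0" --pt "1 0 0 15 0 0 0" --pt "1 0 0 15 0 0 0" --pt "1 0 0 10 0 0 0" --pt "1 0 0 5 0 0 0" --pt "1 0 0 4 0 0 0" --pt "1 -0.5 0 4 0 0 0" --pt "1 -0.5 0 4 0 0 0" --pt "1 0 0 0 0 0 0"

```text
t: 22.03
eef_pos: [0.5941, 0.2395, 0.0698]
ee_rot: [3.141, 0.001, 0.063]
force: [-0.3, -0.6, -1.8]
width: 0.023
gripper_force: 40.0
```

Request:
servo_tool --pt "1 -0.4 0 3 0 0 0" --pt "1 -0.4 0 3 0 0 0" --pt "1 -0.4 0 3 0 0 0" --pt "1 -0.4 0 3 0 0 0" --pt "1 -0.2 0 3 0 0 0" --pt "1 0 0 0 0 0 0"

```text
t: 22.53
eef_pos: [0.593, 0.2399, 0.055]
ee_rot: [-3.141, -0.001, 0.063]
force: [2.1, 1.1, -0.5]
width: 0.0233
gripper_force: 40.0
```

Request:
servo_tool --pt "1 0 0 2 0 0 0" --pt "1 0 0 2 0 0 0" --pt "1 0 0 2 0 0 0" --pt "1 0 0 2 0 0 0" --pt "1 0 0 0 0 0 0"

```text
t: 22.95
eef_pos: [0.5927, 0.2398, 0.0468]
ee_rot: [-3.141, -0.0, 0.063]
force: [1.7, 2.7, -1.6]
width: 0.0234
gripper_force: 40.0
```

Request:
servo_tool --pt "1 0 -0.2 2 0 0 0" --pt "1 0 0 2 0 0 0" --pt "1 0 0 2 0 0 0" --pt "1 0 0 2 0 0 0" --pt "1 0 0 1 0 0 0" --pt "1 0 0 1 0 0 0" --pt "1 0 0 0 0 0 0"

```text
t: 23.53
eef_pos: [0.5925, 0.2398, 0.037]
ee_rot: [-3.142, 0.0, 0.063]
force: [2.5, 2.3, -1.7]
width: 0.0234
gripper_force: 40.0
```

Request:
servo_tool --pt "1 0 0 1 0 0 0" --pt "1 0 0 1 0 0 0" --pt "1 0 0 1 0 0 0" --pt "1 0 0 0 0 0 0"

```text
t: 23.87
eef_pos: [0.5927, 0.2398, 0.0356]
ee_rot: [-3.142, -0.001, 0.064]
force: [-1.5, 2.7, 10.2]
width: 0.0233
gripper_force: 40.0
```

Request:
servo_tool --pt "-0.2 0 0 0 0 0 0" --pt "-0.2 0 0 0 0 0 0" --pt "-0.2 0 0 0 0 0 0" --pt "-0.2 0 0 0 0 0 0" --pt "-0.2 0 0 0 0 0 0" --pt "-0.2 0 0 0 0 0 0" --pt "-0.2 0 0 -30 0 0 0" --pt "-0.2 0 0 -35 0 0 0" --pt "-0.2 0 0 -35 0 0 0" --pt "-0.2 0 0 -35 0 0 0" --pt "-0.2 0 0 0 0 0 0"

```text
t: 24.78
eef_pos: [0.5963, 0.2413, 0.1775]
ee_rot: [-3.137, -0.011, 0.064]
force: [1.4, -0.3, 2.2]
width: 0.0526
gripper_force: 0.0
```

Request:
servo_tool --pt "-0.2 0 0 0 0 0 6.93" --pt "-0.2 0 0 0 0 0 6.93" --pt "-0.2 0 0 0 0 0 6.93" --pt "-0.2 0 0 0 0 0 6.93" --pt "-0.2 0 0 0 0 0 6.93" --pt "-0.2 0 0 0 0 0 6.93" --pt "-0.2 0 0 0 0 0 6.93" --pt "-0.2 0 0 0 0 0 6.93" --pt "-0.2 0 0 0 0 0 6.93" --pt "-0.2 0 0 0 0 0 6.93" --pt "-0.2 0 0 0 0 0 6.93" --pt "-0.2 0 0 0 0 0 6.93" --pt "-0.2 0 0 0 0 0 6.93" --pt "-0.2 0 0 0 0 0 0" --pt "-0.2 0 0 0 0 0 0" --pt "-0.2 0 0 0 0 0 0"

```text
t: 26.12
eef_pos: [0.5925, 0.2397, 0.169]
ee_rot: [3.141, -0.0, -1.505]
force: [-0.2, 0.3, -0.4]
width: 0.0526
gripper_force: 0.0
```

```bash
cat >> h.py <<'E'
PHI=.0655; LINE=np.array([.6082,.0055])
def tray(p):
    d=np.atleast_2d(p)[:,:2]-LINE; c,s=np.cos(PHI),np.sin(PHI)
    return np.c_[d@[c,s],d@[-s,c]]
def vials(f):
    "pose of each vial (tray frame mm, angle deg) from the amber body in a picture"
    hsv=cv2.cvtColor(f["color"],cv2.COLOR_RGB2HSV)
    m=cv2.inRange(hsv,(5,120,60),(22,255,255)); n,l,stt,c=cv2.connectedComponentsWithStats(m)
    out=[]
    for i in range(1,n):
        if stt[i,4]<60: continue
        cnt=max(cv2.findContours((l==i).astype(np.uint8),cv2.RETR_EXTERNAL,cv2.CHAIN_APPROX_NONE)[0],key=len)
        (cc,wh,a)=cv2.minAreaRect(cnt)
        w=back(f,cv2.boxPoints((cc,wh,a)),.037); t=tray(w)*1000; e=t[1]-t[0]; g=t[2]-t[1]
        if np.linalg.norm(g)>np.linalg.norm(e): e,g=g,e
        ang=np.degrees(np.arctan2(-e[0],e[1])); ang=(ang+90)%180-90
        ct=t.mean(0)
        if abs(ct[0]+50)<130 and abs(ct[1])<205: out.append((ct,np.linalg.norm(e),np.linalg.norm(g),ang))
        # amber body only; cap adds ~13 mm towards +y
    for o in sorted(out,key=lambda o:-o[0][1]): print(o)
E
python3 - <<'E'
from h import *
st();f=arm.grab_frame("top");save(f,"top2",(190,150,460,300),2.9); vials(f)
print('side');s=arm.grab_frame("side"); vials(s)
for c in (f,s): print([(a,(tray(p)*1000)[0]) for a,p in rec("vial_1_mid",c)])
E
```

```text
t 26.12 p [0.5925 0.2397 0.169 ] rot [ 3.1414 -0.0001 -1.505 ] F [-0.1932  0.296  -0.3587] w 0.0526 g 0.0
(array([-114.9943,  137.1812]), np.float64(32.91245804679052), np.float64(24.130944340358614), np.float64(-3.0206069685754073))
(array([-113.0906,   69.1327]), np.float64(32.86198894619766), np.float64(26.331088779796175), np.float64(-3.035765205659118))
(array([-136.8734,   -9.3627]), np.float64(33.70536327378439), np.float64(25.67834106835651), np.float64(5.1004091711150465))
(array([-124.3517,  -76.7596]), np.float64(34.118474143710806), np.float64(25.735513226107837), np.float64(5.088960189309773))
(array([-114.8903, -150.1455]), np.float64(32.99375107604586), np.float64(24.211847250774493), np.float64(-3.0595977070100275))
side
(array([-115.1155,  136.5693]), np.float64(52.813720528207185), np.float64(36.95869404494389), np.float64(0.448483551759324))
(array([-114.0699,   67.2949]), np.float64(56.10617290356303), np.float64(35.44311693455352), np.float64(0.4520200027680801))
(array([-138.1567,   -9.9207]), np.float64(52.939251331186696), np.float64(34.94355355944258), np.float64(4.713211560983552))
(array([-124.8981,  -77.0685]), np.float64(51.682446014960206), np.float64(33.66612475620327), np.float64(5.111575632272803))
(array([-115.7944, -149.9072]), np.float64(50.9072067343229), np.float64(32.87476316804367), np.float64(-3.6932989903296516))
[(0.69, array([-36.9037, 383.6215])), (0.51, array([-114.3973, -140.6022]))]
[(0.73, array([-117.5922, -149.8526])), (0.53, array([-132.1982, -382.9601]))]
```

View pics/top2.png

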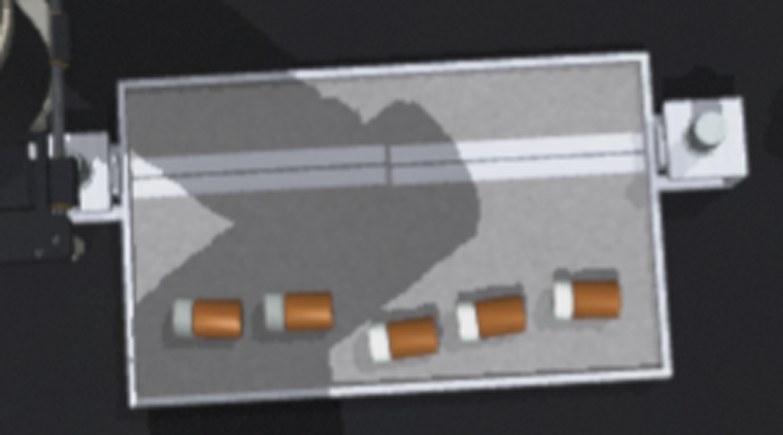

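Both bars are now in line: the scribed line runs unbroken through about (324,206). The five vials still lie at the rear, with their caps on the left.

```bash
cat >> h.py <<'E'
def w(tx,ty): c,s=np.cos(PHI),np.sin(PHI); return LINE+np.array([c*tx-s*ty,s*tx+c*ty])/1000
def gt(tx,ty,z): go(*w(tx,ty),z,-np.pi/2+PHI)
def lineat(f,cols,rows=None,band=6):
    "tray x,y of the darkest row near the expected line"
    g=cv2.cvtColor(f["color"],cv2.COLOR_RGB2GRAY).astype(float); r=[]
    for ty in cols:
        P=np.array([np.r_[w(tx,ty),.02] for tx in np.arange(-band,band+.01,.25)]); px=proj(f,P).astype(np.float32)
        v=cv2.remap(g.astype(np.float32),px[:,0][None],px[:,1][None],cv2.INTER_LINEAR)[0]
        i=v.argmin(); k=np.clip(np.median(v)-v,0,None); k=k*(abs(np.arange(len(v))-i)<8)
        r.append(round(float((k*np.arange(-band,band+.01,.25)).sum()/k.sum()),2))
    return r
E
python3 - <<'E'
from h import *
f=arm.grab_frame("top");ys=[-180,-140,-100,-60,60,100,140,180]
print(lineat(f,ys)); s=arm.grab_frame("side"); print(lineat(s,ys)); gt(-115,145,.05)
E
```

```text
[-1.48, -1.65, -1.7, -1.97, -0.31, -0.34, -0.54, 5.5]
[-1.68, -1.16, -1.78, -1.31, -0.73, -1.5, -1.46, 5.6]
t 26.42 p [0.5926 0.2397 0.1692] rot [ 3.1416  0.     -1.5082] F [-0.8588  0.3913 -0.7325] w 0.0524 g 0.0
shift mm (before turn) [ 90.0742 114.4792 119.209 ]
turn az -0.16511349026568936
shift after turn [ 89.7419 114.7416 119.2074]
```

Request:
servo_tool --pt "-0.2 22.5 28.7 0 0 0 0" --pt "-0.2 22.5 28.7 0 0 0 0" --pt "-0.2 22.5 28.7 0 0 0 0" --pt "-0.2 22.5 28.7 0 0 0 0" --pt "-0.2 0 0 0 0 0 0" --pt "-0.2 0 0 0 0 0 0" --pt "-0.2 0 0 0 0 0 0"

```text
t: 27.0
eef_pos: [0.4841, 0.143, 0.17]
ee_rot: [-3.14, 0.001, -1.509]
force: [-0.1, 1.1, -0.1]
width: 0.0528
gripper_force: 0.0
```

```bash
python3 - <<'E'
from h import *
f=arm.grab_frame("wrist");save(f,"wv");vials(f);print(lineat(f,[140,130,120,110,100,90,80,70,60,50,40,30,20,10,-10,-20,-30,-50]));gt(-115,145,.05)
E
```

```text
(array([-113.4391,  135.4051]), np.float64(40.430081249282125), np.float64(28.14494073334115), np.float64(-3.496449031309794))
(array([-111.1607,   66.2728]), np.float64(35.88774110009393), np.float64(27.77775765026021), np.float64(0.45038780687730195))
(array([-136.1612,   -2.7673]), np.float64(28.85293193318538), np.float64(20.10880278050191), np.float64(-88.0398199145504))
[0.1, 0.05, 0.15, 0.2, 0.21, 0.36, 0.32, 0.36, 0.34, 0.43, 0.46, 0.43, 0.49, 0.42, -0.67, nan, nan, nan]
t 27.05 p [0.4843 0.1433 0.1696] rot [-3.1406  0.0005 -1.5086] F [ 0.9163 -1.0254 -0.6077] w 0.0522 g 0.0
shift mm (before turn) [  0.6752   0.4576 119.6321]
turn az -0.1890640698999302
shift after turn [  0.6193   0.3415 119.6328]h.py:70: RuntimeWarning: invalid value encountered in scalar divide
  r.append(round(float((k*np.arange(-band,band+.01,.25)).sum()/k.sum()),2))
```

View pics/wv.png

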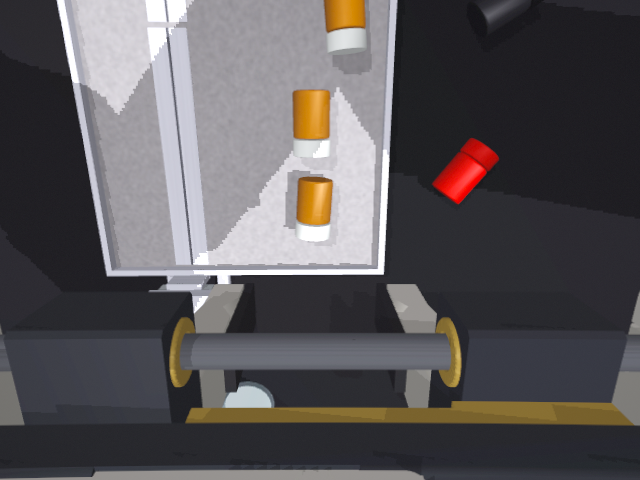

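Request:
servo_tool --pt "-0.2 1.5 -0.5 30 0 0 -0.2" --pt "-0.2 0 0 35 0 0 0" --pt "-0.2 0 0 35 0 0 0" --pt "-0.2 0 0 30 0 0 0" --pt "-0.2 0 0 15 0 0 0" --pt "-0.2 0 0 10 0 0 0" --pt "-0.2 0 0 7 0 0 0" --pt "-0.2 0 0 7 0 0 0" --pt "-0.2 0 0 4 0 0 0" --pt "-0.2 0 0 0 0 0 0" --pt "-0.2 0 0 0 0 0 0"

```text
t: 27.97
eef_pos: [0.4846, 0.1416, -0.0032]
ee_rot: [-3.141, 0.0, -1.505]
force: [0.2, 0.4, 0.2]
width: 0.0525
gripper_force: 0.0
```

Request:
servo_tool --pt "-0.2 0 0 2 0 0 0" --pt "-0.2 0 0 2 0 0 0" --pt "-0.2 0 0 0 0 0 0" --pt "0.22 0 0 0 0 0 0" --pt "0.22 0 0 0 0 0 0" --pt "0.22 0 0 0 0 0 0" --pt "0.22 0 0 0 0 0 0" --pt "0.22 0 0 0 0 0 0" --pt "0.22 0 0 0 0 0 0" --squeeze 3

```text
t: 28.72
eef_pos: [0.4842, 0.1413, -0.0077]
ee_rot: [-3.142, 0.0, -1.506]
force: [0.8, -0.3, 0.0]
width: 0.0342
gripper_force: 0.0
```

```bash
python3 - <<'E'
from h import *
gt(-.3,144,-.007)
for n in ("top","side"): vials(arm.grab_frame(n)); print()
E
```

```text
t 28.72 p [ 0.4842  0.1413 -0.0077] rot [-3.1415  0.     -1.5055] F [ 0.7961 -0.2939  0.0295] w 0.0342 g 0.0
shift mm (before turn) [  -0.3801 -114.58     -0.7294]
turn az -0.013467467595855405
shift after turn [  -0.3532 -114.5801   -0.7343]
(array([-113.0906,   69.1327]), np.float64(32.86198894619766), np.float64(26.331088779796175), np.float64(-3.035765205659118))
(array([-136.8734,   -9.3627]), np.float64(33.70536327378439), np.float64(25.67834106835651), np.float64(5.1004091711150465))
(array([-124.3517,  -76.7596]), np.float64(34.118474143710806), np.float64(25.735513226107837), np.float64(5.088960189309773))
(array([-114.8903, -150.1455]), np.float64(32.99375107604586), np.float64(24.211847250774493), np.float64(-3.0595977070100275))

(array([-115.1155,  136.5693]), np.float64(52.813720528207185), np.float64(36.95869404494389), np.float64(0.448483551759324))
(array([-114.0699,   67.2949]), np.float64(56.10617290356303), np.float64(35.44311693455352), np.float64(0.4520200027680801))
(array([-137.516 ,   -9.2869]), np.float64(53.865898374505655), np.float64(35.08447021331517), np.float64(1.1011490953516159))
(array([-124.8981,  -77.0685]), np.float64(51.682446014960206), np.float64(33.66612475620327), np.float64(5.111575632272803))
(array([-115.7944, -149.9072]), np.float64(50.9072067343229), np.float64(32.87476316804367), np.float64(-3.6932989903296516))
```

Request:
servo_tool --pt "0.5 0 0 0 0 0 0" --pt "0.5 0 0 0 0 0 0" --pt "0.5 0 0 0 0 0 0" --pt "0.5 0 0 0 0 0 0"

```text
t: 29.15
eef_pos: [0.4842, 0.1413, -0.0078]
ee_rot: [-3.142, 0.0, -1.506]
force: [0.9, -0.2, -0.8]
width: 0.0306
gripper_force: 2.9
```

Request:
servo_tool --pt "0.24 0 0 0 0 0 0" --pt "0.24 0 0 0 0 0 0" --pt "0.24 0 -3 0 0 0 0" --pt "0.24 0 -5 0 0 0 0" --pt "0.24 0 -8 0 0 0 0" --pt "0.24 0 -8 0 0 0 0" --pt "0.24 0 -8 0 0 0 0" --pt "0.24 0 -8 0 0 0 0" --pt "0.24 0 -8 0 0 0 0" --pt "0.24 0 -8 0 0 0 0" --pt "0.24 0 -8 0 0 0 0" --pt "0.24 0 -8 0 0 0 0" --pt "0.24 0 -8 0 0 0 0" --pt "0.24 0 -8 0 0 0 0" --pt "0.24 0 -8 0 0 0 0" --pt "0.24 0 -8 0 0 0 0" --pt "0.24 0 -5 0 0 0 0" --pt "0.24 0 -3 0 0 0 0" --pt "0.24 0 -2.5 0 0 0 0" --pt "0.24 0 0 0 0 0 0"

```text
t: 30.82
eef_pos: [0.5987, 0.1488, -0.0078]
ee_rot: [3.142, -0.0, -1.506]
force: [0.4, -0.3, -0.4]
width: 0.0333
gripper_force: 0.0
```

```bash
python3 - <<'E'
from h import *
gt(-.3,144,-.007); vials(arm.grab_frame("side"))
E
```

```text
t 30.82 p [ 0.5987  0.1488 -0.0078] rot [ 3.1416 -0.     -1.5057] F [ 0.3839 -0.3296 -0.3767] w 0.0333 g 0.0
shift mm (before turn) [-0.407   0.1761 -0.8481]
turn az -0.0203272624882458
shift after turn [-0.4071  0.176  -0.8481]
(array([ -2.6331, 130.6398]), np.float64(54.34120534679308), np.float64(37.52803717528869), np.float64(-2.3816742499603265))
(array([-113.1379,   67.6821]), np.float64(56.10617290356303), np.float64(33.38999467525349), np.float64(0.4520200027680801))
(array([-138.1567,   -9.9207]), np.float64(52.939251331186696), np.float64(34.94355355944258), np.float64(4.713211560983552))
(array([-124.8981,  -77.0685]), np.float64(51.682446014960206), np.float64(33.66612475620327), np.float64(5.111575632272803))
(array([-115.7944, -149.9072]), np.float64(50.9072067343229), np.float64(32.87476316804367), np.float64(-3.6932989903296516))
```

Request:
servo_tool --pt "0.5 0 0 0 0 0 0" --pt "0.5 0 0 0 0 0 0" --pt "0.5 0 0 0 0 0 0" --pt "0.5 0 0 0 0 0 0" --pt "0.5 0 0 0 0 0 0" --pt "0.2 0 0 0 0 0 0" --pt "0 0 0 0 0 0 0" --pt "-0.2 0 0 0 0 0 0" --pt "-0.2 0 0 0 0 0 0" --pt "-0.2 0 0 0 0 0 0" --pt "-0.2 0 0 -5 0 0 0" --pt "-0.2 0 0 -20 0 0 0" --pt "-0.2 0 0 -35 0 0 0" --pt "-0.2 17.2 28 0 0 0 0" --pt "-0.2 17.2 28 0 0 0 0" --pt "-0.2 17.2 28 0 0 0 0" --pt "-0.2 17.2 28 0 0 0 0" --pt "-0.2 0 0 0 0 0 0" --pt "-0.2 0 0 0 0 0 0"

```text
t: 32.45
eef_pos: [0.4903, 0.0721, 0.0532]
ee_rot: [-3.141, 0.001, -1.506]
force: [0.9, 0.3, 0.2]
width: 0.0526
gripper_force: 0.0
```

```bash
python3 - <<'E'
from h import *
gt(-112.5,75.5,-.007)
for n in ("top","side"): vials(arm.grab_frame(n)); print()
E
```

```text
t 32.45 p [0.4903 0.0721 0.0532] rot [-3.1406  0.0005 -1.506 ] F [0.8588 0.3091 0.2057] w 0.0526 g 0.0
shift mm (before turn) [-1.3051 -0.7435 60.1905]
turn az -0.039893858440290295
shift after turn [-1.3355 -0.804  60.1891]
(array([-137.3347,   -9.4031]), np.float64(34.32375345577288), np.float64(26.60477808863942), np.float64(5.100346579370523))
(array([-124.3791,  -76.4511]), np.float64(34.73823636693849), np.float64(25.73551322403027), np.float64(5.088971007632011))
(array([-114.8903, -150.1455]), np.float64(32.99375107604586), np.float64(24.211847250774493), np.float64(-3.0595977070100275))

(array([ -3.7112, 130.1832]), np.float64(54.262678349451505), np.float64(35.14672007734526), np.float64(-2.3285394814942038))
(array([-114.0699,   67.2949]), np.float64(56.10617290356303), np.float64(35.44311693455352), np.float64(0.4520200027680801))
(array([-137.516 ,   -9.2869]), np.float64(53.865898374505655), np.float64(35.08447021331517), np.float64(1.1011490953516159))
(array([-124.6884,  -76.9741]), np.float64(51.522380830700385), np.float64(34.65186355080518), np.float64(5.895212011438872))
(array([-115.7944, -149.9072]), np.float64(50.9072067343229), np.float64(32.87476316804367), np.float64(-3.6932989903296516))
```

Request:
servo_tool --pt "-0.2 -1.3 -0.8 10 0 0 0" --pt "-0.2 0 0 20 0 0 0" --pt "-0.2 0 0 15 0 0 0" --pt "-0.2 0 0 10 0 0 0" --pt "-0.2 0 0 5 0 0 0" --pt "-0.2 0 0 0 0 0 0" --pt "0.24 0 0 0 0 0 0" --pt "0.24 0 0 0 0 0 0" --pt "0.24 0 0 0 0 0 0" --pt "0.24 0 0 0 0 0 0" --pt "0.24 0 0 0 0 0 0" --pt "0.24 0 0 0 0 0 0" --pt "0.5 0 0 0 0 0 0" --pt "0.5 0 0 0 0 0 0" --pt "0.5 0 0 0 0 0 0"

```text
t: 33.8
eef_pos: [0.492, 0.0742, -0.0076]
ee_rot: [-3.141, 0.0, -1.505]
force: [-1.6, 0.5, 2.7]
width: 0.0297
gripper_force: 3.0
```

```bash
python3 - <<'E'
from h import *
gt(-.3,75.5,-.007)
E
```

```text
t 33.8 p [ 0.492   0.0742 -0.0076] rot [-3.1413  0.0001 -1.5055] F [-1.6207  0.469   2.6567] w 0.0297 g 2.999691590666771
shift mm (before turn) [   0.6917 -111.1875   -0.5502]
turn az -0.008952637789101747
shift after turn [   0.7092 -111.1872   -0.5837]
```

Forward 111.2: 3+5+8×12+4+2+1.2.

Request:
servo_tool --pt "0.24 0 0 0 0 0 0" --pt "0.24 0 0 0 0 0 0" --pt "0.24 0 -3 0 0 0 0" --pt "0.24 0 -5 0 0 0 0" --pt "0.24 0 -8 0 0 0 0" --pt "0.24 0 -8 0 0 0 0" --pt "0.24 0 -8 0 0 0 0" --pt "0.24 0 -8 0 0 0 0" --pt "0.24 0 -8 0 0 0 0" --pt "0.24 0 -8 0 0 0 0" --pt "0.24 0 -8 0 0 0 0" --pt "0.24 0 -8 0 0 0 0" --pt "0.24 0 -8 0 0 0 0" --pt "0.24 0 -8 0 0 0 0" --pt "0.24 0 -8 0 0 0 0" --pt "0.24 0 -8 0 0 0 0" --pt "0.24 0 -4 0 0 0 0" --pt "0.24 0 -2 0 0 0 0" --pt "0.24 0 -1.2 0 0 0 0" --pt "0.24 0 0 0 0 0 0"

```text
t: 35.47
eef_pos: [0.6027, 0.0814, -0.0079]
ee_rot: [3.141, -0.0, -1.506]
force: [0.7, -0.3, 0.4]
width: 0.0332
gripper_force: 0.0
```

```bash
python3 - <<'E'
from h import *
gt(-.3,75.5,-.007)
E
```

```text
t 35.47 p [ 0.6027  0.0814 -0.0079] rot [ 3.1414 -0.     -1.5057] F [ 0.6847 -0.2838  0.3668] w 0.0332 g 0.0
shift mm (before turn) [ 0.5685 -0.1744 -0.8506]
turn az -0.02057045616396962
shift after turn [ 0.5685 -0.1744 -0.8506]
```

Request:
servo_tool --pt "0.5 0 0 0 0 0 0" --pt "0.5 0 0 0 0 0 0" --pt "0.5 0 0 0 0 0 0" --pt "0.5 0 0 0 0 0 0" --pt "0.5 0 0 0 0 0 0" --pt "0.2 0 0 0 0 0 0" --pt "0 0 0 0 0 0 0" --pt "-0.1 0 0 0 0 0 0" --pt "-0.1 0 0 0 0 0 0" --pt "-0.1 0 0 0 0 0 0" --pt "-0.1 0 0 -5 0 0 0" --pt "-0.1 0 0 -20 0 0 0" --pt "-0.1 0 0 -35 0 0 0" --pt "-0.1 15.3 27.4 0 0 0 0" --pt "-0.1 15.3 27.4 0 0 0 0" --pt "-0.1 15.3 27.4 0 0 0 0" --pt "-0.1 15.3 27.4 0 0 0 0" --pt "-0.1 15.3 27.4 0 0 0 0" --pt "-0.1 0 0 0 0 0 0" --pt "-0.1 0 0 0 0 0 0"

```text
t: 37.13
eef_pos: [0.4702, -0.0045, 0.0531]
ee_rot: [-3.14, 0.0, -1.506]
force: [0.9, 0.9, 0.7]
width: 0.0482
gripper_force: 0.0
```

```bash
python3 - <<'E'
from h import *
gt(-137,-1.3,-.001)
f=arm.grab_frame("top");vials(f);print(); vials(arm.grab_frame("side"));print(lineat(f,[190,185,180,150,120]))
E
```

```text
t 37.13 p [ 0.4702 -0.0045  0.0531] rot [-3.1405  0.0004 -1.5062] F [0.9283 0.9217 0.6609] w 0.0482 g 0.0
shift mm (before turn) [ 0.3495 -1.2509 54.1139]
turn az -0.053220994519787575
shift after turn [ 0.3286 -1.312  54.1126]
(array([ -2.1486, 132.4217]), np.float64(33.23152372054951), np.float64(24.596601962670793), np.float64(-3.109171443211949))
(array([-1.133 , 68.1961]), np.float64(33.1787826922187), np.float64(24.60242834590403), np.float64(-3.0793738809558135))
(array([-124.4596,  -82.5176]), np.float64(28.523993205513154), np.float64(21.918712668238147), np.float64(86.50253236145306))
(array([-114.8903, -150.1455]), np.float64(32.99375107604586), np.float64(24.211847250774493), np.float64(-3.0595977070100275))

(array([-2.9074, 63.4373]), np.float64(46.73563842436675), np.float64(35.95617532412207), np.float64(-2.439069427417337))
(array([-137.516 ,   -9.2869]), np.float64(53.865898374505655), np.float64(35.08447021331517), np.float64(1.1011490953516159))
(array([-125.1529,  -77.1796]), np.float64(51.522376350558254), np.float64(35.68312808667939), np.float64(5.895213605355224))
(array([-115.8637, -149.8805]), np.float64(48.94196367026317), np.float64(34.334121422890874), np.float64(0.5661899355071967))
[-1.78, -1.02, -0.49, -5.18, 5.23]
```

Request:
servo_tool --pt "-0.1 0.3 -1.3 10 0 0 0" --pt "-0.1 0 0 20 0 0 0" --pt "-0.1 0 0 12 0 0 0" --pt "-0.1 0 0 8 0 0 0" --pt "-0.1 0 0 4 0 0 0" --pt "-0.1 0 0 0 0 0 0" --pt "0.2 0 0 0 0 0 0" --pt "0.2 0 0 0 0 0 0" --pt "0.2 0 0 0 0 0 0" --pt "0.2 0 0 0 0 0 0" --pt "0.2 0 -4 0 0 0 0" --pt "0.2 0 -6 0 0 0 0" --pt "0.2 0 -6 0 0 0 0" --pt "0.2 0 -4 2 0 0 0" --pt "0.2 0 -2 2 0 0 0" --pt "0.2 0 0 2 0 0 0" --pt "0.5 0 0 0 0 0 0" --pt "0.5 0 0 0 0 0 0" --pt "0.5 0 0 0 0 0 0" --pt "0.5 0 0 0 0 0 0"

```text
t: 38.9
eef_pos: [0.4941, -0.0027, -0.0078]
ee_rot: [3.141, -0.0, -1.506]
force: [-0.2, 1.0, -1.2]
width: 0.0307
gripper_force: 2.9
```

```bash
python3 - <<'E'
from h import *
gt(-.3,-1.3,-.007)
E
```

```text
t 38.9 p [ 0.4941 -0.0027 -0.0078] rot [ 3.1414 -0.     -1.5055] F [-0.1677  1.039  -1.1987] w 0.0307 g 2.877144478261471
shift mm (before turn) [   0.591  -114.0584   -0.7908]
turn az -0.013727721804815528
shift after turn [   0.6183 -114.0584   -0.7702]
```

Request:
servo_tool --pt "0.24 0 0 0 0 0 0" --pt "0.24 0 0 0 0 0 0" --pt "0.24 0 -3 0 0 0 0" --pt "0.24 0 -5 0 0 0 0" --pt "0.24 0 -8 0 0 0 0" --pt "0.24 0 -8 0 0 0 0" --pt "0.24 0 -8 0 0 0 0" --pt "0.24 0 -8 0 0 0 0" --pt "0.24 0 -8 0 0 0 0" --pt "0.24 0 -8 0 0 0 0" --pt "0.24 0 -8 0 0 0 0" --pt "0.24 0 -8 0 0 0 0" --pt "0.24 0 -8 0 0 0 0" --pt "0.24 0 -8 0 0 0 0" --pt "0.24 0 -8 0 0 0 0" --pt "0.24 0 -8 0 0 0 0" --pt "0.24 0 -5 0 0 0 0" --pt "0.24 0 -3 0 0 0 0" --pt "0.24 0 -2 0 0 0 0" --pt "0.24 0 0 0 0 0 0"

```text
t: 40.57
eef_pos: [0.6083, 0.0048, -0.0079]
ee_rot: [3.141, -0.0, -1.506]
force: [-0.3, -0.3, -0.2]
width: 0.0334
gripper_force: 0.0
```

Request:
servo_tool --pt "0.5 0 0 0 0 0 0" --pt "0.5 0 0 0 0 0 0" --pt "0.5 0 0 0 0 0 0" --pt "0.5 0 0 0 0 0 0" --pt "0.5 0 0 0 0 0 0"

```text
t: 40.98
eef_pos: [0.608, 0.0048, -0.0077]
ee_rot: [3.142, 0.0, -1.506]
force: [0.6, -0.1, -0.0]
width: 0.0303
gripper_force: 2.9
```

Request:
servo_tool --pt "0.2 0 0 0 0 0 0" --pt "0 0 0 0 0 0 0" --pt "-0.1 0 0 0 0 0 0" --pt "-0.1 0 0 0 0 0 0" --pt "-0.1 0 0 0 0 0 0" --pt "-0.1 0 0 -5 0 0 0" --pt "-0.1 0 0 -20 0 0 0" --pt "-0.1 0 0 -35 0 0 0" --pt "-0.1 16.9 31.1 0 0 0 0" --pt "-0.1 16.9 31.1 0 0 0 0" --pt "-0.1 16.9 31.1 0 0 0 0" --pt "-0.1 16.9 31.1 0 0 0 0" --pt "-0.1 0 0 0 0 0 0" --pt "-0.1 0 0 0 0 0 0"

```text
t: 42.15
eef_pos: [0.4872, -0.0716, 0.0531]
ee_rot: [-3.141, 0.0, -1.507]
force: [1.3, 0.2, 1.2]
width: 0.0482
gripper_force: 0.0
```

```bash
python3 - <<'E'
from h import *
gt(-124.3,-68.5,-.001)
f=arm.grab_frame("top");vials(f);print(); vials(arm.grab_frame("side"));
E
```

```text
t 42.15 p [ 0.4872 -0.0716  0.0531] rot [-3.1406  0.0002 -1.5067] F [1.3003 0.2038 1.1927] w 0.0482 g 0.0
shift mm (before turn) [-0.5241 -1.424  54.1357]
turn az -0.08233987322849567
shift after turn [-0.5332 -1.4786 54.1342]
(array([ -2.1486, 132.4217]), np.float64(33.23152372054951), np.float64(24.596601962670793), np.float64(-3.109171443211949))
(array([-1.133 , 68.1961]), np.float64(33.1787826922187), np.float64(24.60242834590403), np.float64(-3.0793738809558135))
(array([-1.1171, -0.8768]), np.float64(32.92017051755204), np.float64(26.368757318832216), np.float64(4.183066382970253))

(array([ -0.6134, -11.3484]), np.float64(36.39783670703736), np.float64(31.204814126012096), np.float64(-70.03889106623596))
(array([-125.1529,  -77.1796]), np.float64(51.522376350558254), np.float64(35.68312808667939), np.float64(5.895213605355224))
(array([-115.8637, -149.8805]), np.float64(48.94196367026317), np.float64(34.334121422890874), np.float64(0.5661899355071967))
```

Request:
servo_tool --pt "-0.1 -0.5 -1.4 10 0 0 0" --pt "-0.1 0 0 20 0 0 0" --pt "-0.1 0 0 12 0 0 0" --pt "-0.1 0 0 8 0 0 0" --pt "-0.1 0 0 4 0 0 0" --pt "-0.1 0 0 0 0 0 0" --pt "0.2 0 0 0 0 0 0" --pt "0.2 0 0 0 0 0 0" --pt "0.2 0 0 0 0 0 0" --pt "0.2 0 0 0 0 0 0" --pt "0.2 0 -3 0 0 0 0" --pt "0.2 0 -5 0 0 0 0" --pt "0.2 0 -4 2 0 0 0" --pt "0.2 0 -2 2 0 0 0" --pt "0.2 0 0 2 0 0 0" --pt "0.5 0 0 0 0 0 0" --pt "0.5 0 0 0 0 0 0" --pt "0.5 0 0 0 0 0 0" --pt "0.5 0 0 0 0 0 0"

```text
t: 43.83
eef_pos: [0.5035, -0.0693, -0.0078]
ee_rot: [3.141, -0.0, -1.506]
force: [0.1, -0.3, -0.9]
width: 0.0309
gripper_force: 2.8
```

```bash
python3 - <<'E'
from h import *
gt(-.3,-68.5,-.007)
E
```

```text
t 43.83 p [ 0.5035 -0.0693 -0.0078] rot [ 3.1413 -0.     -1.5055] F [ 0.0781 -0.3358 -0.8957] w 0.0309 g 2.8345271944999695
shift mm (before turn) [   0.7045 -109.1067   -0.8642]
turn az -0.014338010003559212
shift after turn [   0.7318 -109.1068   -0.83  ]
```

109: 3+5+96+3+1+1.

Request:
servo_tool --pt "0.24 0 0 0 0 0 0" --pt "0.24 0 0 0 0 0 0" --pt "0.24 0 -3 0 0 0 0" --pt "0.24 0 -5 0 0 0 0" --pt "0.24 0 -8 0 0 0 0" --pt "0.24 0 -8 0 0 0 0" --pt "0.24 0 -8 0 0 0 0" --pt "0.24 0 -8 0 0 0 0" --pt "0.24 0 -8 0 0 0 0" --pt "0.24 0 -8 0 0 0 0" --pt "0.24 0 -8 0 0 0 0" --pt "0.24 0 -8 0 0 0 0" --pt "0.24 0 -8 0 0 0 0" --pt "0.24 0 -8 0 0 0 0" --pt "0.24 0 -8 0 0 0 0" --pt "0.24 0 -8 0 0 0 0" --pt "0.24 0 -3 0 0 0 0" --pt "0.24 0 -1 0 0 0 0" --pt "0.24 0 -1 0 0 0 0" --pt "0.24 0 0 0 0 0 0"

```text
t: 45.5
eef_pos: [0.6123, -0.0622, -0.0079]
ee_rot: [3.141, 0.0, -1.506]
force: [0.0, -0.3, 0.4]
width: 0.0333
gripper_force: 0.0
```

Request:
servo_tool --pt "0.5 0 0 0 0 0 0" --pt "0.5 0 0 0 0 0 0" --pt "0.5 0 0 0 0 0 0" --pt "0.5 0 0 0 0 0 0" --pt "0.5 0 0 0 0 0 0"

```text
t: 45.92
eef_pos: [0.6123, -0.0622, -0.0077]
ee_rot: [3.142, -0.0, -1.506]
force: [-0.7, -0.8, -0.0]
width: 0.0303
gripper_force: 2.9
```

```bash
python3 - <<'E'
from h import *
gt(-115,-141.5,.053)
E
```

```text
t 45.92 p [ 0.6123 -0.0622 -0.0077] rot [ 3.1415 -0.     -1.5055] F [-0.6763 -0.7872 -0.0194] w 0.0303 g 2.913000136613846
shift mm (before turn) [ 73.7306 114.68   -60.7241]
turn az -0.013600052123474803
shift after turn [ 73.703  114.6925 -60.7341]
```

Request:
servo_tool --pt "0.2 0 0 0 0 0 0" --pt "0 0 0 0 0 0 0" --pt "-0.1 0 0 0 0 0 0" --pt "-0.1 0 0 0 0 0 0" --pt "-0.1 0 0 0 0 0 0" --pt "-0.1 0 0 -5 0 0 0" --pt "-0.1 0 0 -20 0 0 0" --pt "-0.1 0 0 -35 0 0 0" --pt "-0.1 18.4 28.7 0 0 0 0" --pt "-0.1 18.4 28.7 0 0 0 0" --pt "-0.1 18.4 28.7 0 0 0 0" --pt "-0.1 18.4 28.7 0 0 0 0" --pt "-0.1 0 0 0 0 0 0" --pt "-0.1 0 0 0 0 0 0"

```text
t: 47.08
eef_pos: [0.5017, -0.144, 0.0531]
ee_rot: [-3.141, -0.0, -1.507]
force: [0.7, 0.4, 0.6]
width: 0.0483
gripper_force: 0.0
```

```bash
python3 - <<'E'
from h import *
gt(-115,-141.5,-.007)
f=arm.grab_frame("top");vials(f);print(); vials(arm.grab_frame("side"));
E
```

```text
t 47.08 p [ 0.5017 -0.144   0.0531] rot [-3.1407 -0.     -1.5072] F [0.7017 0.416  0.5605] w 0.0483 g 0.0
shift mm (before turn) [-0.727  -0.9916 60.0916]
turn az -0.11029992995788461
shift after turn [-0.7249 -1.0463 60.0907]
(array([  3.4312, 132.1901]), np.float64(33.23152372054951), np.float64(13.430254934494588), np.float64(-3.109171443211949))
(array([ 4.446, 67.933]), np.float64(33.1787826922187), np.float64(13.433525752090071), np.float64(-3.0793738809558135))
(array([6.438, 0.339]), np.float64(30.957632228796903), np.float64(11.205032837574818), np.float64(-3.0444565416521527))
(array([  5.1718, -65.9323]), np.float64(32.005154514366765), np.float64(13.4035186913889), np.float64(1.8219304048191987))

(array([ -3.634 , 132.4665]), np.float64(49.645507390715345), np.float64(35.146723254999486), np.float64(-2.328412249767098))
(array([-12.4794,  68.4302]), np.float64(52.17374552589191), np.float64(16.707795123042914), np.float64(-15.255838423278107))
(array([-115.8637, -149.8805]), np.float64(48.94196367026317), np.float64(34.334121422890874), np.float64(0.5661899355071967))
```

Request:
servo_tool --pt "-0.1 -0.7 -1 10 0 0 0" --pt "-0.1 0 0 20 0 0 0" --pt "-0.1 0 0 15 0 0 0" --pt "-0.1 0 0 10 0 0 0" --pt "-0.1 0 0 5 0 0 0" --pt "-0.1 0 0 0 0 0 0" --pt "0.24 0 0 0 0 0 0" --pt "0.24 0 0 0 0 0 0" --pt "0.24 0 0 0 0 0 0" --pt "0.24 0 0 0 0 0 0" --pt "0.24 0 0 0 0 0 0" --pt "0.24 0 0 0 0 0 0" --pt "0.5 0 0 0 0 0 0" --pt "0.5 0 0 0 0 0 0" --pt "0.5 0 0 0 0 0 0" --pt "0.5 0 0 0 0 0 0"

```text
t: 48.52
eef_pos: [0.5038, -0.1423, -0.0076]
ee_rot: [-3.141, -0.0, -1.505]
force: [-1.3, 1.4, 2.2]
width: 0.0303
gripper_force: 2.9
```

```bash
python3 - <<'E'
from h import *
gt(-.3,-141.5,-.007)
E
```

```text
t 48.52 p [ 0.5038 -0.1423 -0.0076] rot [-3.1414 -0.0001 -1.5055] F [-1.2581  1.4468  2.2239] w 0.0303 g 2.947727032005787
shift mm (before turn) [   0.7834 -113.5493   -0.5817]
turn az -0.009878400888766037
shift after turn [   0.803  -113.549    -0.6067]
```

Request:
servo_tool --pt "0.24 0 0 0 0 0 0" --pt "0.24 0 0 0 0 0 0" --pt "0.24 0 -3 0 0 0 0" --pt "0.24 0 -5 0 0 0 0" --pt "0.24 0 -8 0 0 0 0" --pt "0.24 0 -8 0 0 0 0" --pt "0.24 0 -8 0 0 0 0" --pt "0.24 0 -8 0 0 0 0" --pt "0.24 0 -8 0 0 0 0" --pt "0.24 0 -8 0 0 0 0" --pt "0.24 0 -8 0 0 0 0" --pt "0.24 0 -8 0 0 0 0" --pt "0.24 0 -8 0 0 0 0" --pt "0.24 0 -8 0 0 0 0" --pt "0.24 0 -8 0 0 0 0" --pt "0.24 0 -8 0 0 0 0" --pt "0.24 0 -5 0 0 0 0" --pt "0.24 0 -3 0 0 0 0" --pt "0.24 0 -1.5 0 0 0 0" --pt "0.24 0 0 0 0 0 0"

```text
t: 50.18
eef_pos: [0.617, -0.1349, -0.0079]
ee_rot: [3.141, 0.0, -1.506]
force: [-0.2, 0.6, 0.4]
width: 0.0334
gripper_force: 0.0
```

Request:
servo_tool --pt "0.5 0 0 0 0 0 0" --pt "0.5 0 0 0 0 0 0" --pt "0.5 0 0 0 0 0 0" --pt "0.5 0 0 0 0 0 0" --pt "0.5 0 0 0 0 0 0" --pt "0.2 0 0 0 0 0 0" --pt "0 0 0 0 0 0 0" --pt "-0.1 0 0 0 0 0 0" --pt "-0.1 0 0 0 0 0 0" --pt "-0.1 0 0 0 0 0 0" --pt "-0.1 0 0 -5 0 0 0" --pt "-0.1 0 0 -20 0 0 0" --pt "-0.1 0 0 -35 0 0 0" --pt "-0.1 0 0 -40 0 0 0" --pt "-0.1 0 0 -40 0 0 0" --pt "-0.1 0 0 -40 0 0 0" --pt "-0.1 0 0 0 0 0 0" --pt "-0.1 0 0 0 0 0 0"

```text
t: 51.68
eef_pos: [0.6187, -0.1349, 0.1761]
ee_rot: [-3.135, -0.0, -1.505]
force: [-0.3, 0.9, -0.8]
width: 0.0485
gripper_force: 0.0
```

Request:
servo_tool --pt "-0.1 -32 10 0 0 0 0" --pt "-0.1 -32 10 0 0 0 0" --pt "-0.1 -32 10 0 0 0 0" --pt "-0.1 -32 10 0 0 0 0" --pt "-0.1 -32 10 0 0 0 0" --pt "-0.1 0 0 0 0 0 0" --pt "-0.1 0 0 0 0 0 0" --pt "-0.1 0 0 0 0 0 0" --pt "-0.1 0 0 0 0 0 0"

```text
t: 52.43
eef_pos: [0.5566, 0.0208, 0.1717]
ee_rot: [3.141, -0.0, -1.506]
force: [0.1, 0.9, -0.1]
width: 0.0483
gripper_force: 0.0
```

```bash
cat >> h.py <<'E'
def axes(f):
    "midline of each amber body at z=.035: tray x, y, angle deg"
    hsv=cv2.cvtColor(f["color"],cv2.COLOR_RGB2HSV)
    m=cv2.inRange(hsv,(4,110,30),(24,255,255)); n,l,stt,_=cv2.connectedComponentsWithStats(m)
    for i in range(1,n):
        if stt[i,4]<150: continue
        ys,xs=np.nonzero(l==i); t=tray(back(f,np.c_[xs,ys],.035))*1000
        if abs(t[:,0].mean()+50)>125 or abs(t[:,1].mean())>205: continue
        lo,hi=np.percentile(t[:,1],[12,88]); b=np.linspace(lo,hi,11); mid=[];wd=[]
        for p,q in zip(b,b[1:]):
            k=t[(t[:,1]>=p)&(t[:,1]<q),0]
            if len(k): mid.append(((p+q)/2,(k.max()+k.min())/2)); wd.append(np.ptp(k))
        c=np.polyfit(*np.array(mid).T,1); yc=np.mean(mid,0)[0]
        print('y %.1f x %.2f ang %.2f width %.1f px %d'%(yc,np.polyval(c,yc),np.degrees(np.arctan(-c[0])),np.mean(wd),stt[i,4]))
E
python3 - <<'E'
from h import *
st()
for n in ("wrist","top"):
    f=arm.grab_frame(n);print(n);axes(f);print(lineat(f,range(-180,181,20)))
E
```

```text
t 52.43 p [0.5566 0.0208 0.1717] rot [ 3.1407 -0.0003 -1.5062] F [ 0.0711  0.9004 -0.0737] w 0.0483 g 0.0
wrist
y -83.1 x 40.34 ang 0.50 width 29.4 px 1970
y -2.2 x 0.68 ang 2.90 width 28.4 px 1573
y 66.2 x 0.19 ang 0.18 width 27.9 px 1395
y 120.6 x -6.66 ang -2.38 width 15.9 px 502
y 155.8 x 71.02 ang -8.73 width 12.9 px 890
y 156.1 x -170.75 ang 8.74 width 12.8 px 878
[nan, nan, -5.94, -0.5, -0.61, -0.77, -0.65, -0.81, -0.86, -5.37, -5.3, 0.27, -5.28, -5.23, 4.66, 4.49, 5.56, -3.06, 5.49]
top
y -81.3 x 38.59 ang -3.08 width 24.9 px 180
y -152.5 x -1.21 ang -2.92 width 24.7 px 178
[-1.48, -5.29, -5.19, -2.32, -4.09, -2.97, -1.86, -0.81, 2.37, -3.37, 0.19, 3.56, -5.23, -5.18, -5.19, -5.2, -5.23, -5.21, -5.16]h.py:70: RuntimeWarning: invalid value encountered in scalar divide
  r.append(round(float((k*np.arange(-band,band+.01,.25)).sum()/k.sum()),2))
```

V4 has been knocked to about x +40 mm, past the line. I'll cage it and roll it back, then re-square V3, which is about 3° off.

```bash
python3 - <<'E'
from h import *
gt(40,-75,-.001)
E
```

```text
t 52.53 p [0.5567 0.0205 0.1718] rot [ 3.1409 -0.0002 -1.507 ] F [ 0.1747 -0.2879  0.5534] w 0.048 g 0.0
shift mm (before turn) [ 93.1832 -90.6772 172.7417]
turn az -0.09901453433912862
shift after turn [ 93.3765 -90.3902 172.7877]
```

Request:
servo_tool --pt "-0.1 23.3 -22.6 0 0 0 -0.1" --pt "-0.1 23.3 -22.6 0 0 0 0" --pt "-0.1 23.3 -22.6 0 0 0 0" --pt "-0.1 23.3 -22.6 0 0 0 0" --pt "-0.1 0 0 30 0 0 0" --pt "-0.1 0 0 35 0 0 0" --pt "-0.1 0 0 35 0 0 0" --pt "-0.1 0 0 28 0 0 0" --pt "-0.1 0 0 0 0 0 0" --pt "-0.1 0 0 0 0 0 0"

```text
t: 53.37
eef_pos: [0.652, -0.0667, 0.0429]
ee_rot: [3.138, -0.001, -1.505]
force: [-0.4, 1.0, 0.5]
width: 0.0479
gripper_force: 0.0
```

```bash
python3 - <<'E'
from h import *
gt(40,-75,-.001)
axes(arm.grab_frame("wrist")); vials(arm.grab_frame("side"))
E
```

```text
t 53.37 p [ 0.652  -0.0667  0.0429] rot [ 3.1378 -0.0008 -1.5049] F [-0.3911  0.9768  0.5362] w 0.0479 g 0.0
shift mm (before turn) [ 0.0166 -1.1582 43.858 ]
turn az 0.02346335748529034
shift after turn [ 0.0518 -0.9899 43.8621]
y -154.3 x -0.37 ang -1.14 width 29.0 px 4839
y -81.5 x 40.22 ang 0.24 width 28.4 px 3985
y -22.0 x -34.13 ang 8.88 width 7.9 px 879
y 18.7 x -20.46 ang -75.51 width 235.4 px 9022
(array([ -3.634 , 132.4665]), np.float64(49.645507390715345), np.float64(35.146723254999486), np.float64(-2.328412249767098))
(array([-2.7882, 66.8174]), np.float64(53.57562720055972), np.float64(36.108722255129884), np.float64(-2.43885402191637))
(array([-1.0286, -1.1644]), np.float64(52.00705557133362), np.float64(37.776902767061074), np.float64(1.1523309519587883))
(array([ 38.2449, -81.7257]), np.float64(51.26910211442636), np.float64(38.23423698610824), np.float64(-3.813126954841323))
(array([  -2.2744, -152.8464]), np.float64(50.6901359816226), np.float64(33.53966491450406), np.float64(-2.725893963227122))
```

Request:
servo_tool --pt "-0.1 0 -1 15 0 0 0" --pt "-0.1 0 0 15 0 0 0" --pt "-0.1 0 0 10 0 0 0" --pt "-0.1 0 0 4 0 0 0" --pt "-0.1 0 0 0 0 0 0" --pt "0.2 0 0 0 0 0 0" --pt "0.2 0 0 0 0 0 0" --pt "0.2 0 0 0 0 0 0" --pt "0.2 0 0 0 0 0 0" --pt "0.2 0 3 0 0 0 0" --pt "0.2 0 6 0 0 0 0" --pt "0.2 0 6 0 0 0 0" --pt "0.2 0 5 2 0 0 0" --pt "0.2 0 4 2 0 0 0" --pt "0.2 0 0 2 0 0 0" --pt "0.5 0 0 0 0 0 0" --pt "0.5 0 0 0 0 0 0" --pt "0.5 0 0 0 0 0 0" --pt "0.5 0 0 0 0 0 0"

```text
t: 55.05
eef_pos: [0.6303, -0.067, -0.0058]
ee_rot: [-3.142, -0.0, -1.504]
force: [0.6, -0.6, 0.4]
width: 0.03
gripper_force: 3.0
```

```bash
python3 - <<'E'
from h import *
gt(-.4,-75,-.007)
E
```

```text
t 55.05 p [ 0.6303 -0.067  -0.0058] rot [-3.1415 -0.     -1.5037] F [ 0.5513 -0.5718  0.3534] w 0.03 g 2.999892421066761
shift mm (before turn) [ 1.1853 17.7142  1.1568]
turn az 0.08961016951542675
shift after turn [ 1.213  17.7122  1.1579]
```

Request:
servo_tool --pt "0.24 0 0 0 0 0 0" --pt "0.24 0 0 0 0 0 0" --pt "0.24 0 3 0 0 0 0.1" --pt "0.24 0 5 0 0 0 0" --pt "0.24 0 5 0 0 0 0" --pt "0.24 0 3 0 0 0 0" --pt "0.24 0 1.7 0 0 0 0" --pt "0.24 0 0 0 0 0 0" --pt "0.5 0 0 0 0 0 0" --pt "0.5 0 0 0 0 0 0" --pt "0.5 0 0 0 0 0 0" --pt "0.5 0 0 0 0 0 0" --pt "0.5 0 0 0 0 0 0" --squeeze 6

```text
t: 56.13
eef_pos: [0.6125, -0.0682, -0.0057]
ee_rot: [3.142, -0.0, -1.506]
force: [-0.9, 0.6, 2.7]
width: 0.0298
gripper_force: 6.0
```

Request:
servo_tool --pt "0.25 0 0 0 0 0 0" --pt "0.2 0 0 0 0 0 0" --pt "0.1 0 0 0 0 0 0" --pt "0 0 0 0 0 0 0" --pt "0 0 0 0 0 0 0" --pt "0 0 0 0 0 0 0" --pt "0 0 0 -5 0 0 0" --pt "0 0 0 -20 0 0 0" --pt "0 0 0 -35 0 0 0" --pt "0 -37 0 0 0 0 0" --pt "0 -37 0 0 0 0 0" --pt "0 0 0 0 0 0 0" --pt "0 0 0 0 0 0 0" --pt "0 0 0 0 0 0 0"

```text
t: 57.3
eef_pos: [0.6075, 0.0059, 0.0545]
ee_rot: [-3.141, -0.0, -1.505]
force: [0.1, -0.3, 0.4]
width: 0.044
gripper_force: 0.0
```

```bash
python3 - <<'E'
from h import *
gt(-.4,4,-.007)
f=arm.grab_frame("wrist");axes(f);print(lineat(f,range(-180,81,10))); vials(arm.grab_frame("side"))
E
```

```text
t 57.3 p [0.6075 0.0059 0.0545] rot [-3.1415 -0.     -1.5045] F [ 0.0637 -0.2909  0.3944] w 0.044 g 0.0
shift mm (before turn) [-3.576  -0.2313 61.5232]
turn az 0.044380699988879564
shift after turn [-3.5748 -0.2363 61.5232]
y -82.8 x -0.04 ang -0.06 width 28.6 px 4383
y -1.7 x 0.40 ang 2.73 width 28.8 px 3585
y 60.9 x 71.74 ang -7.97 width 7.9 px 832
y 60.8 x -71.71 ang 7.94 width 7.7 px 824
y 44.8 x -0.95 ang 63.04 width 17.7 px 320
y 83.0 x 0.08 ang 1.38 width 27.2 px 1206
y 105.9 x -51.97 ang -75.38 width 261.9 px 7726
[nan, nan, nan, nan, nan, nan, -0.65, -0.66, 5.23, 5.2, 5.18, 5.22, -5.27, -5.23, -0.89, -0.92, -0.9, -0.83, 5.25, 0.52, 5.25, 4.06, -5.21, 0.1, -3.12, -2.21, -5.89]
(array([-2.8678, 64.5618]), np.float64(49.01099664195567), np.float64(36.0068666503192), np.float64(-2.438997625491197))
(array([-1.309 , -1.2966]), np.float64(51.89107210670442), np.float64(37.546526884457336), np.float64(1.7541886953771382))
(array([ -1.3365, -81.0728]), np.float64(50.57633335637321), np.float64(35.07796781979434), np.float64(-2.6649000905539424))
(array([  -2.2744, -152.8464]), np.float64(50.6901359816226), np.float64(33.53966491450406), np.float64(-2.725893963227122))h.py:70: RuntimeWarning: invalid value encountered in scalar divide
  r.append(round(float((k*np.arange(-band,band+.01,.25)).sum()/k.sum()),2))
```

Request:
servo_tool --pt "-0.1 -3.6 -0.2 10 0 0 0" --pt "-0.1 0 0 20 0 0 0" --pt "-0.1 0 0 15 0 0 0" --pt "-0.1 0 0 10 0 0 0" --pt "-0.1 0 0 5.5 0 0 0" --pt "-0.1 0 0 0 0 0 0" --pt "0.2 0 0 0 0 0 0" --pt "0.2 0 0 0 0 0 0" --pt "0.25 0 0 0 0 0 0" --pt "0.25 0 0 0 0 0 0" --pt "0.25 0 0 0 0 0 0" --pt "0.5 0 0 0 0 0 0" --pt "0.5 0 0 0 0 0 0" --pt "0.5 0 0 0 0 0 0" --pt "0.5 0 0 0 0 0 0" --pt "0.5 0 0 0 0 0 0" --squeeze 10

```text
t: 58.73
eef_pos: [0.6077, 0.0094, -0.0059]
ee_rot: [-3.141, 0.0, -1.505]
force: [-0.8, 1.5, 5.1]
width: 0.0301
gripper_force: 9.8
```

Request:
servo_tool --pt "0.25 0 0 0 0 0 0" --pt "0.2 0 0 0 0 0 0" --pt "0.1 0 0 0 0 0 0" --pt "0 0 0 0 0 0 0" --pt "0 0 0 0 0 0 0" --pt "0 0 0 0 0 0 0" --pt "0 0 0 -5 0 0 0" --pt "0 0 0 -20 0 0 0" --pt "0 0 0 -35 0 0 0" --pt "0 -35 0 -30 0 0 0" --pt "0 -35 0 -20 0 0 0" --pt "0 -35 0 0 0 0 0" --pt "0 -35 0 0 0 0 0" --pt "0 -35 0 0 0 0 0" --pt "0 -30 0 0 0 0 0" --pt "0 0 0 0 0 0 0" --pt "0 0 0 0 0 0 0" --pt "0 0 0 0 0 0 0"

```text
t: 60.23
eef_pos: [0.5941, 0.2104, 0.1009]
ee_rot: [3.141, -0.0, -1.505]
force: [-0.1, 0.2, -0.6]
width: 0.0436
gripper_force: 0.0
```

```bash
python3 - <<'E' 2>/dev/null
from h import *
st()
f=arm.grab_frame("wrist");axes(f);print(lineat(f,range(-60,181,10))); f=arm.grab_frame("top");axes(f);vials(arm.grab_frame("side"))
E
```

```text
t 60.23 p [0.5941 0.2104 0.1009] rot [ 3.1413 -0.0002 -1.5049] F [-0.0924  0.1987 -0.605 ] w 0.0436 g 0.0
y 73.1 x 0.10 ang 0.62 width 28.0 px 1850
y 129.7 x -0.56 ang -2.54 width 28.3 px 2788
[nan, nan, nan, nan, nan, nan, nan, nan, nan, nan, nan, nan, 5.3, 5.27, -5.21, -5.19, 0.08, 0.17, 5.22, 5.17, 5.16, 5.22, -5.23, -0.03, -0.18]
y -81.2 x -0.66 ang -0.59 width 22.9 px 170
y -152.5 x -1.11 ang -1.61 width 24.5 px 177
y -0.6 x -0.77 ang 3.32 width 25.4 px 184
y 68.4 x -0.91 ang -1.70 width 24.9 px 189
y 132.0 x -1.85 ang -3.14 width 24.7 px 190
(array([ -3.634 , 132.4665]), np.float64(49.645507390715345), np.float64(35.146723254999486), np.float64(-2.328412249767098))
(array([-2.7882, 66.8174]), np.float64(53.57562720055972), np.float64(36.108722255129884), np.float64(-2.43885402191637))
(array([-0.2168, -0.8152]), np.float64(52.52566761393768), np.float64(36.886969070408064), np.float64(-2.604340910264284))
(array([ -2.3167, -81.39  ]), np.float64(50.512227071610454), np.float64(32.98397496136948), np.float64(-2.6109796923127533))
(array([  -2.2744, -152.8464]), np.float64(50.6901359816226), np.float64(33.53966491450406), np.float64(-2.725893963227122))
```

```bash
python3 - <<'E' 2>/dev/null
from h import *
gt(-.3,140,-.006)
E
```

```text
t 60.38 p [0.5945 0.2094 0.101 ] rot [ 3.1415 -0.0001 -1.5068] F [-0.0402 -0.5354 -0.6641] w 0.0437 g 0.0
shift mm (before turn) [ 64.3144  -0.1538 106.9825]
turn az -0.08792687919650645
shift after turn [ 64.3225  -0.047  106.9778]
```

Request:
servo_tool --pt "-0.05 32 0 0 0 0 0" --pt "-0.05 32.3 -0.1 0 0 0 0" --pt "-0.05 0 0 30 0 0 2.4" --pt "-0.05 0 0 35 0 0 0" --pt "-0.05 0 0 25 0 0 0" --pt "-0.05 0 0 12 0 0 0" --pt "-0.05 0 0 5 0 0 0" --pt "-0.05 0 0 0 0 0 0" --pt "0.2 0 0 0 0 0 0" --pt "0.2 0 0 0 0 0 0" --pt "0.25 0 0 0 0 0 0" --pt "0.25 0 0 0 0 0 0" --pt "0.5 0 0 0 0 0 0" --pt "0.5 0 0 0 0 0 0" --pt "0.5 0 0 0 0 0 0" --pt "0.5 0 0 0 0 0 -0.8" --pt "0.5 0 0 0 0 0 -0.8" --pt "0.5 0 0 0 0 0 -0.8" --pt "0.5 0 0 0 0 0 0" --squeeze 8

```text
t: 61.97
eef_pos: [0.5993, 0.1466, -0.0054]
ee_rot: [-3.14, 0.0, -1.504]
force: [-0.3, 0.4, 5.7]
width: 0.0296
gripper_force: 8.0
```

Request:
servo_tool --pt "0.25 0 0 0 0 0 0" --pt "0.2 0 0 0 0 0 0" --pt "0.1 0 0 0 0 0 0" --pt "0 0 0 0 0 0 0" --pt "0 0 0 0 0 0 0" --pt "0 0 0 0 0 0 0" --pt "0 0 0 -5 0 0 0" --pt "0 0 0 -20 0 0 0" --pt "0 0 0 -35 0 0 0" --pt "0 -25 0 -40 0 0 0" --pt "0 -25 0 -20 0 0 0" --pt "0 0 0 0 0 0 0" --pt "0 0 0 0 0 0 0" --pt "0 0 0 0 0 0 0"

```text
t: 63.13
eef_pos: [0.5949, 0.1931, 0.1089]
ee_rot: [3.141, -0.0, -1.505]
force: [-0.6, -0.6, -0.8]
width: 0.0441
gripper_force: 0.0
```

```bash
python3 - <<'E' 2>/dev/null
from h import *
st()
f=arm.grab_frame("wrist");axes(f)
E
```

```text
t 63.13 p [0.5949 0.1931 0.1089] rot [ 3.1408 -0.     -1.5053] F [-0.6332 -0.6422 -0.7889] w 0.0441 g 0.0
y 64.4 x 0.12 ang -0.03 width 28.1 px 3231
y 130.2 x 0.93 ang -0.29 width 28.1 px 2490
```

Request:
servo_tool --pt "0 33 0 0 0 0 0" --pt "0 33 0 0 0 0 0" --pt "0 34 0 0 0 0 0" --pt "0 0 0 0 0 0 0" --pt "0 0 0 0 0 0 0" --pt "0 0 0 0 0 0 0"

```text
t: 63.68
eef_pos: [0.6017, 0.0925, 0.1082]
ee_rot: [3.14, -0.001, -1.507]
force: [1.3, 0.9, -0.6]
width: 0.0435
gripper_force: 0.0
```

```bash
python3 - <<'E' 2>/dev/null
from h import *
f=arm.grab_frame("wrist");axes(f);gt(-.3,6,-.006)
E
```

```text
y -3.2 x 0.70 ang 2.35 width 28.4 px 2807
y 66.5 x 0.02 ang -0.13 width 28.2 px 2367
y 130.5 x 0.99 ang -0.04 width 27.8 px 2165
y 183.2 x -89.91 ang 7.81 width 9.6 px 824
t 63.73 p [0.6018 0.0932 0.1084] rot [ 3.1404 -0.0004 -1.5062] F [0.1243 0.336  0.1906] w 0.044 g 0.0
shift mm (before turn) [ 81.8716  -0.5455 114.4463]
turn az -0.05233281003307473
shift after turn [ 81.92    -0.3319 114.4125]
```

Request:
servo_tool --pt "-0.05 40 -0.1 0 0 0 0" --pt "-0.05 41 -0.2 0 0 0 0" --pt "-0.05 0 0 30 0 0 -2.4" --pt "-0.05 0 0 35 0 0 0" --pt "-0.05 0 0 30 0 0 0" --pt "-0.05 0 0 14 0 0 0" --pt "-0.05 0 0 5 0 0 0" --pt "-0.05 0 0 0 0 0 0" --pt "0.2 0 0 0 0 0 0" --pt "0.2 0 0 0 0 0 0" --pt "0.25 0 0 0 0 0 0" --pt "0.25 0 0 0 0 0 0" --pt "0.5 0 0 0 0 0 0" --pt "0.5 0 0 0 0 0 0" --pt "0.5 0 0 0 0 0 0" --pt "0.5 0 0 0 0 0 0.8" --pt "0.5 0 0 0 0 0 0.8" --pt "0.5 0 0 0 0 0 0.8" --pt "0.5 0 0 0 0 0 0" --squeeze 8

```text
t: 65.32
eef_pos: [0.6086, 0.0128, -0.004]
ee_rot: [-3.14, 0.0, -1.506]
force: [-0.7, -0.2, 6.9]
width: 0.0296
gripper_force: 8.0
```

Request:
servo_tool --pt "0.25 0 0 0 0 0 0" --pt "0.2 0 0 0 0 0 0" --pt "0.1 0 0 0 0 0 0" --pt "0 0 0 0 0 0 0" --pt "0 0 0 0 0 0 0" --pt "0 0 0 0 0 0 0" --pt "0 0 0 -5 0 0 0" --pt "0 0 0 -20 0 0 0" --pt "0 0 0 -35 0 0 0" --pt "0 -25 0 -40 0 0 0" --pt "0 -25 0 -30 0 0 0" --pt "0 0 0 0 0 0 0" --pt "0 0 0 0 0 0 0" --pt "0 0 0 0 0 0 0"

```text
t: 66.48
eef_pos: [0.6042, 0.0599, 0.1206]
ee_rot: [-3.142, 0.0, -1.505]
force: [-0.1, -0.7, -0.4]
width: 0.0439
gripper_force: 0.0
```

```bash
python3 - <<'E' 2>/dev/null
from h import *
st()
f=arm.grab_frame("wrist");axes(f); print(lineat(f,[-50,-45,-40,-35,-30,-25,30,35,40,45]))
f=arm.grab_frame("top");axes(f)
E
```

```text
t 66.48 p [0.6042 0.0599 0.1206] rot [-3.1416  0.0004 -1.5051] F [-0.1205 -0.6633 -0.4164] w 0.0439 g 0.0
y -79.1 x -0.01 ang -0.46 width 28.2 px 2180
y -2.4 x 1.31 ang -0.43 width 28.2 px 2300
y 66.8 x 0.10 ang 0.89 width 28.0 px 2067
y 123.9 x 0.93 ang -0.47 width 27.9 px 1412
y 158.5 x -93.77 ang 7.98 width 10.1 px 822
[-0.82, -0.83, -0.83, -0.85, -0.85, -0.87, -5.2, 0.18, 0.21, 0.22]
y -81.0 x -1.54 ang 1.75 width 24.7 px 184
y -152.5 x -1.11 ang -1.61 width 24.5 px 177
y -0.4 x 0.02 ang -3.02 width 24.7 px 188
y 131.7 x 0.27 ang -1.73 width 24.5 px 185
```

```bash
python3 - <<'E' 2>/dev/null
from h import *
gt(-.6,6,-.006)
E
```

```text
t 66.58 p [0.6037 0.0591 0.1194] rot [ 3.1395 -0.0005 -1.506 ] F [-0.8234 -0.1927 -0.2225] w 0.0441 g 0.0
shift mm (before turn) [ 47.6918  -0.6424 125.4368]
turn az -0.04002257622127792
shift after turn [ 47.751   -0.3476 125.4154]
```

Request:
servo_tool --pt "-0.05 24 -0.2 0 0 0 0" --pt "-0.05 23.7 -0.2 0 0 0 0" --pt "-0.05 0 0 35 0 0 0" --pt "-0.05 0 0 35 0 0 0" --pt "-0.05 0 0 30 0 0 0" --pt "-0.05 0 0 15 0 0 0" --pt "-0.05 0 0 8 0 0 0" --pt "-0.05 0 0 2 0 0 0" --pt "-0.05 0 0 0 0 0 0" --pt "-0.05 0 0 0 0 0 0" --squeeze 4

```text
t: 67.42
eef_pos: [0.609, 0.0121, -0.0036]
ee_rot: [-3.14, 0.0, -1.505]
force: [0.1, -0.7, 0.5]
width: 0.0457
gripper_force: 0.0
```

```bash
python3 - <<'E' 2>/dev/null
from h import *
gt(-.6,6,-.006)
E
```

```text
t 67.42 p [ 0.609   0.0121 -0.0036] rot [-3.1403  0.0001 -1.5055] F [ 0.1236 -0.6686  0.4958] w 0.0457 g 0.0
shift mm (before turn) [0.5675 1.7857 2.398 ]
turn az -0.008816038652695436
shift after turn [0.567  1.7828 2.4003]
```

Request:
servo_tool --pt "-0.05 0.5 1.8 2 0 0 0" --pt "-0.05 0 0 0 0 0 0" --pt "0.2 0 0 0 0 0 0" --pt "0.2 0 0 0 0 0 0" --pt "0.25 0 0 0 0 0 0" --pt "0.25 0 0 0 0 0 0" --pt "0.5 0 0 0 0 0 0" --pt "0.5 0 0 0 0 0 0" --pt "0.5 0 0 0 0 0 0" --pt "0.5 0 0 0 0 0 0"

```text
t: 68.25
eef_pos: [0.6066, 0.0115, -0.0064]
ee_rot: [-3.141, 0.0, -1.506]
force: [0.3, 0.7, 1.7]
width: 0.0298
gripper_force: 4.0
```

Request:
servo_tool --pt "0.25 0 0 0 0 0 0" --pt "0.2 0 0 0 0 0 0" --pt "0.1 0 0 0 0 0 0" --pt "0 0 0 0 0 0 0" --pt "0 0 0 0 0 0 0" --pt "0 0 0 0 0 0 0" --pt "0 0 0 -5 0 0 0" --pt "0 0 0 -20 0 0 0" --pt "0 0 0 -30 0 0 0" --pt "0 -33 0 0 0 0 0" --pt "0 -33 0 0 0 0 0" --pt "0 -33 0 0 0 0 0" --pt "0 -33 0 0 0 0 0" --pt "0 0 0 0 0 0 0" --pt "0 0 0 0 0 0 0" --pt "0 0 0 0 0 0 0" --pt "0 0 0 0 0 0 0"

```text
t: 69.67
eef_pos: [0.5977, 0.1425, 0.0486]
ee_rot: [3.141, -0.0, -1.506]
force: [-0.6, -0.5, -0.2]
width: 0.0437
gripper_force: 0.0
```

```bash
python3 - <<'E' 2>/dev/null
from h import *
f=arm.grab_frame("wrist");axes(f);gt(-.6,140,-.006)
E
```

```text
y 10.7 x -0.73 ang 1.73 width 29.0 px 865
y 66.4 x 0.12 ang 0.16 width 28.2 px 4340
y 130.2 x 0.97 ang -0.15 width 28.5 px 3784
y 193.9 x 68.95 ang -8.11 width 7.7 px 832
y 194.0 x -70.52 ang 7.91 width 7.5 px 825
t 69.72 p [0.5978 0.1423 0.0486] rot [ 3.1414 -0.0001 -1.5065] F [-0.1592 -0.2945  0.1248] w 0.044 g 0.0
shift mm (before turn) [-2.8316 -0.8736 54.5821]
turn az -0.07108615970462202
shift after turn [-2.8237 -0.8681 54.5826]
```

Request:
servo_tool --pt "-0.05 -2.8 -0.7 20 0 0 0" --pt "-0.05 0 0 20 0 0 0" --pt "-0.05 0 0 10 0 0 0" --pt "-0.05 0 0 4 0 0 0" --pt "-0.05 0 0 0 0 0 0" --pt "-0.05 0 0 0 0 0 0"

```text
t: 70.22
eef_pos: [0.5987, 0.1457, -0.005]
ee_rot: [-3.141, -0.0, -1.506]
force: [-0.4, 0.3, -0.3]
width: 0.0461
gripper_force: 0.0
```

```bash
python3 - <<'E' 2>/dev/null
from h import *
gt(-.4,140,-.006)
E
```

```text
t 70.22 p [ 0.5987  0.1457 -0.005 ] rot [-3.1413 -0.0002 -1.5058] F [-0.3688  0.3276 -0.2534] w 0.0461 g 0.0
shift mm (before turn) [0.5388 0.1469 0.9806]
turn az -0.03046636005220786
shift after turn [0.5389 0.1469 0.9806]
```

Close, release, rise and move to a clear overview pose.

Request:
servo_tool --pt "0.2 0 0 0 0 0 0" --pt "0.2 0 0 0 0 0 0" --pt "0.25 0 0 0 0 0 0" --pt "0.25 0 0 0 0 0 0" --pt "0.5 0 0 0 0 0 0" --pt "0.5 0 0 0 0 0 0" --pt "0.5 0 0 0 0 0 0" --pt "0.5 0 0 0 0 0 0" --pt "0.25 0 0 0 0 0 0" --pt "0.2 0 0 0 0 0 0" --pt "0.1 0 0 0 0 0 0" --pt "0 0 0 0 0 0 0" --pt "0 0 0 0 0 0 0" --pt "0 0 0 0 0 0 0" --pt "0 0 0 -5 0 0 0" --pt "0 0 0 -20 0 0 0" --pt "0 0 0 -35 0 0 0" --pt "0 0 0 -40 0 0 0" --pt "0 0 0 -40 0 0 0"

```text
t: 71.8
eef_pos: [0.5977, 0.1456, 0.1361]
ee_rot: [3.14, -0.001, -1.505]
force: [1.3, 1.3, -0.8]
width: 0.0438
gripper_force: 0.0
```

Request:
servo_tool --pt "0 -25 20 -20 0 0 0" --pt "0 -25 20 -20 0 0 0" --pt "0 0 20 0 0 0 0" --pt "0 0 20 0 0 0 0" --pt "0 0 0 0 0 0 0" --pt "0 0 0 0 0 0 0" --pt "0 0 0 0 0 0 0" --pt "0 0 0 0 0 0 0"

```text
t: 72.47
eef_pos: [0.5158, 0.1907, 0.1745]
ee_rot: [-3.141, -0.0, -1.506]
force: [-0.1, -0.1, -0.9]
width: 0.0435
gripper_force: 0.0
```

```bash
python3 - <<'E' 2>/dev/null
from h import *
st();f=arm.grab_frame("wrist");axes(f); print(lineat(f,range(-60,171,5)))
f=arm.grab_frame("top");axes(f)
for c in (f,arm.grab_frame("side")): print([(a,p) for a,p in rec("pin_a_grip",c)])
E
```

```text
t 72.47 p [0.5158 0.1907 0.1745] rot [-3.1415 -0.0001 -1.5058] F [-0.083  -0.1286 -0.8659] w 0.0435 g 0.0
y 64.9 x 0.32 ang 0.17 width 29.1 px 2094
y 129.8 x 0.48 ang -0.38 width 29.2 px 1690
[nan, nan, nan, nan, nan, nan, nan, nan, nan, nan, nan, nan, nan, nan, nan, nan, nan, nan, 0.37, 0.34, 0.37, -5.23, -5.19, -5.19, -5.18, -5.17, -5.18, -5.17, -5.2, -5.2, -5.21, -5.2, 0.22, 0.14, 0.09, -5.26, -5.23, -5.24, -5.23, -5.22, -5.18, -5.19, -4.92, -5.21, -5.2, -5.13, -0.02]
y -81.2 x -0.88 ang -0.30 width 22.9 px 170
y -152.5 x -1.21 ang -2.92 width 24.7 px 178
y 68.3 x -0.91 ang -1.70 width 24.9 px 188
y -1.2 x -2.26 ang -3.04 width 24.7 px 178
y 131.8 x -1.41 ang 1.26 width 25.1 px 192
[]
[(0.71, array([0.5898, 0.2328, 0.0924]))]
```

Request:
servo_tool --pt "0 38 0 -10 0 0 0" --pt "0 38 0 0 0 0 0" --pt "0 38 0 0 0 0 0" --pt "0 0 0 0 0 0 0" --pt "0 0 0 0 0 0 0" --pt "0 0 0 0 0 0 0" --pt "0 0 0 0 0 0 0"

```text
t: 73.3
eef_pos: [0.5228, 0.0775, 0.1844]
ee_rot: [3.142, 0.0, -1.505]
force: [0.3, 1.0, 0.0]
width: 0.0438
gripper_force: 0.0
```

```bash
python3 - <<'E' 2>/dev/null
from h import *
for i in range(2):
    st();f=arm.grab_frame("wrist");axes(f); print(lineat(f,[-125,-120,-115,-45,-40,-35,-30,30,35,40,45,100]))
vials(arm.grab_frame("side"))
E
```

```text
t 73.3 p [0.5228 0.0775 0.1844] rot [ 3.1415  0.     -1.5053] F [0.3193 0.9938 0.0338] w 0.0438 g 0.0
y -75.0 x 0.64 ang 0.74 width 28.5 px 1047
y -2.9 x -0.30 ang 0.16 width 29.0 px 1665
y 66.3 x 0.29 ang 0.15 width 29.0 px 1479
y 129.5 x 0.47 ang 0.13 width 28.4 px 1327
[nan, nan, nan, -0.65, -0.72, -0.65, -0.73, -5.22, 0.28, 0.39, 0.33, -5.2]
t 73.35 p [0.5227 0.0778 0.1844] rot [ 3.1414 -0.     -1.5047] F [ 0.4684 -0.2742 -0.3325] w 0.0439 g 0.0
y -75.1 x 0.60 ang 0.79 width 28.5 px 1026
y -3.0 x -0.33 ang 0.08 width 29.0 px 1671
y 66.6 x 0.32 ang 0.15 width 29.0 px 1482
y 129.7 x 0.56 ang 0.37 width 28.5 px 1334
[nan, nan, nan, -0.74, -0.66, -0.66, -0.79, -5.22, 0.32, 0.31, 0.28, -5.21]
(array([ -1.5073, 133.3691]), np.float64(49.717445812473755), np.float64(35.21786503607438), np.float64(-2.381542561722881))
(array([-2.7882, 66.8174]), np.float64(53.57562720055972), np.float64(36.108722255129884), np.float64(-2.43885402191637))
(array([-2.2228, -1.5395]), np.float64(52.45546045018195), np.float64(36.816584060621814), np.float64(-2.5506798138931686))
(array([ -2.3167, -81.39  ]), np.float64(50.512227071610454), np.float64(32.98397496136948), np.float64(-2.6109796923127533))
(array([  -2.2744, -152.8464]), np.float64(50.6901359816226), np.float64(33.53966491450406), np.float64(-2.725893963227122))
```

```bash
python3 -c "
from station import arm
print(arm.job_done())"
```

```text
the job is handed in; nothing more can be done
None
```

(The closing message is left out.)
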